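# Turn mast wear pads over and lock them in their rack

### The job

The mast wear pads on the bench lie with their dark steel backs up. Turn each one over and slide it, white wear face up, fully home into a lane of the three-lane rack, one pad to a lane, in any lanes; the slotted stand can hold a pad on end while you change grip. When all the pads are in, press the rack's sprung lever down until its catch holds it, and leave the other things on the bench where they are.

Things in the scene. Friction and masses are not known exactly. Their poses are not given: they have to be found in the camera images.
- pad1: wear pad, a flat slab 140 (x) by 60 (y) by 16 (z) mm, about 0.2 kg; origin at its middle; body +z points out of the dark steel back (4 mm steel with two black dots), body -z out of the white nylon wear face (12 mm nylon). Starts lying on the bench steel back up (+z up). One of up to three alike; None if absent
- pad2: wear pad, a flat slab 140 (x) by 60 (y) by 16 (z) mm, about 0.2 kg; origin at its middle; body +z points out of the dark steel back (4 mm steel with two black dots), body -z out of the white nylon wear face (12 mm nylon). Starts lying on the bench steel back up (+z up). One of up to three alike; None if absent
- pad3: wear pad, a flat slab 140 (x) by 60 (y) by 16 (z) mm, about 0.2 kg; origin at its middle; body +z points out of the dark steel back (4 mm steel with two black dots), body -z out of the white nylon wear face (12 mm nylon). Starts lying on the bench steel back up (+z up). One of up to three alike; None if absent
- stand_slot (a point): centre of the floor of the upright slot in the turning stand, a fixed aluminium block; floor 10 mm above the bench, slot 19 mm wide along its x, walls 12 mm thick and 90 mm long along its y (ends open), tops 49 mm above the bench with rounded edges; base plate 110 x 100 x 10 mm; z up. A pad stands in it on its short end, faces towards the point's +x and -x
- rack: fixed grey and aluminium rack with three side by side lanes at y = -75, 0, +75 mm in its frame; origin on the bench under the middle of the lanes; lanes run along its x, open on the -x side (towards the robot); 237 mm wide, lips' top 57 mm and back stop 60 mm above the bench. Before each mouth the lane floor runs on as a bare tongue 40 mm wide, 80 mm long. The lever is on its -y side
- lane1 (a point): centre of a fully home pad in the -y side lane of the rack (8 mm above the lane floor); axes as the rack's: +x the way pads slide in, z up. Mouth 70 mm before this point (-x), back stop 71 mm beyond; floor 30 mm above the bench; channel 64 mm wide (flaring to 72 over the last 25 mm before the mouth), 21 mm high under lips that reach 7 mm in over each long edge
- lane2 (a point): centre of a fully home pad in the middle lane of the rack (8 mm above the lane floor); axes as the rack's: +x the way pads slide in, z up. Mouth 70 mm before this point (-x), back stop 71 mm beyond; floor 30 mm above the bench; channel 64 mm wide (flaring to 72 over the last 25 mm before the mouth), 21 mm high under lips that reach 7 mm in over each long edge
- lane3 (a point): centre of a fully home pad in the +y side lane of the rack (8 mm above the lane floor); axes as the rack's: +x the way pads slide in, z up. Mouth 70 mm before this point (-x), back stop 71 mm beyond; floor 30 mm above the bench; channel 64 mm wide (flaring to 72 over the last 25 mm before the mouth), 21 mm high under lips that reach 7 mm in over each long edge
- lever (a joint): lever angle in rad: 0 sprung up, 0.5 fully down. A ball catch gives way at about 0.33 with roughly 12 N at the pad; past 0.42 it is held and stays when released, let go before that it springs up
- lever_pad (a point): centre of the top of the lever's black rubber press pad (40 x 26 mm). The lever turns about an axis along the rack's y, 132 mm beyond this pad (hinge at rack x = 60, y = -160, z = 40 mm); the pad's top is about 108 mm above the bench when up and 46 mm when down, and moves about 13 mm towards -x of the rack as it goes down
- spray: bystander: grey spray can 60 mm across, 170 mm tall; origin under its centre
- jar: bystander: glass jar 68 mm across, 90 mm tall; origin under its centre
- tape: bystander: roll of tape lying flat, 90 mm across, 25 mm high; origin under its centre
- spanner: bystander: spanner lying flat along its x
- driver: bystander: screwdriver lying along its x
- mallet: bystander: hammer lying along its x
- carton: bystander: small carton 120 x 90 x 70 mm; origin under its centre
- mug: bystander: white mug 80 mm across, 90 mm tall; origin under its centre
Mind the look-alikes: they are no part of the job. What is shaped like the pad3 but orange or turquoise is not meant.

How it is judged:
By the outcome, as a careful person would: the job done as asked, in the order asked, and still so for the second after the job is handed in, with the robot touching nothing.
Of pad1, pad2, pad3 only 2 to 3 are there at a start; the rules pass over those that are not, and their reading is None.
At some moment in a run one of pad1, pad2, pad3 may be knocked a few centimetres aside while the robot is not near it.
It also fails if it takes over 210 s, if anything falls off the work surface, if the arm or the gripper's body presses on something with over 40 N, if the wrist force passes 120 N, or if a joint passes its speed limit or range.

### The arm

A 6-joint arm with a two-finger parallel gripper is mounted at the origin on the work surface. World frame = base frame: x ahead of the robot, y to its left, z up, the work surface at z = 0. Lengths are in m, angles in rad, forces in N, time in s.
With the tool pointing down it reaches from about 0.275 to 0.725 m from the base axis. Payload 15.9 kg.
Tool frame: the origin (TCP) lies on the mounting face of the last link; the fingertips stand 173 mm ahead of it and the grasp point (between the pads) lies 155 mm ahead of it; z points along the fingers, y is the line along which they close (so a half turn about z gives the same grasp; the last joint's range is limited). The gripper opens to 85 mm and grips with 20 to 120 N. Pads are 22 mm wide; open, the fingers measure 114 mm over their backs; the gripper's body (76 mm by 85 mm) begins 54 mm behind the grasp point. The pads swing forward as they close: fully open they stand 13 mm farther back than shut.
Start: joints at [-1.296, 0.213, -0.034, 1.323, 0, 1.571], TCP at [0.136, -0.481, 0.405] pointing down, gripper open.
Joint ranges: [-2.98, 2.98], [-0.74, 1.72], [-1.14, 1.35], [-2.1, 2.04], [-1.57, 1.44], [-3.14, 3.14]. Speed limits (rad/s): [1.89, 1.89, 2.39, 2.57, 3.14, 3.14].

### API

Orientations are given as a unit quaternion [w, x, y, z].
In Python, from rig import env, eyes gives the robot as it stands.
- The arm moves only by the tool step_arm, never from a script. Its argument "rows" is a list that holds one entry, the list of rows, each a list of 7 numbers: the turn, a rotation vector about the tool's x, y, z scaled (see below), then the shift along the tool's x, y, z scaled (see below), then the opening, from 0 (shut) to 1 (fully open). A call has 1 to 5 rows; each row shifts and turns the commanded pose from where the row before left it, along the tool's axes as they then stand; what a row does not reach is not made up. The controller multiplies each number of a shift by 0.04 m and each number of a turn by 5 degrees. A row lasts 1/12 s, in which the tool goes at most 41.7 mm and 7.16 degrees, less where a joint would pass 70% of its speed; a pose out of reach is approached as far as the arm can. A call with a number of a shift or a turn outside -1 to 1 is refused whole. A call with a gripper value outside its range is refused whole. The fingers move at their own pace and stop on an object; "squeeze" is the grip in N (left out, the last holds). Time passes only in rows, so rows that do not move let the fingers close. It gives the time, the measured TCP pose, the force, the opening and the grip force at its end, in the units of the state.
- env.observe(): the state, without advancing time (a new reading comes with each control period).
- eyes.camera(name): name is "scene" or "top" or "wrist"; returns the picture (480x640x3 uint8, red, green, blue); there is no depth.
- eyes.camera_model(name): a dict with "intrinsics" (3x3 intrinsics, pixels), "R" (3x3) and "t" (3): a world point X has camera coordinates R X + t. Camera axes: x right, y down, z forward; pixel columns grow to the right and rows downward; lengths in m; the calibration is good to about 2 mm. A picture is of the moment at which its call begins: read the wrist's pose just before it. camera_model takes no time and is no camera call; for the wrist camera it gives the pose at the moment of the call.
- env.job_done(): hands the job in; it is judged then, once.
The state is a dict: "t": time; "joints": joint angles; "qvel": joint speeds; "tau": joint torques, N m; "tcp_pos": TCP position; "orientation": TCP orientation; "wrist_force": force on the tool from outside, world axes, zero at the start; "torque": the same for the moment, N m; "opening": finger opening in m; "grasp_force": force on a finger pad.
Only numpy, scipy, OpenCV 4.12 (cv2) and the standard library are available. Lean on these libraries where they do the work, as an engineer would, in place of code of your own. Each camera call takes 0.05 s, during which the arm holds its last target. There are 200 camera calls.

## Working session

There is one attempt and no reset: what is moved stays moved. The work goes in short steps, Python scripts to look and compute and a tool call to move; the robot and the scene stay as the last step left them, time stands still between calls to the robot, and variables do not carry over. Pictures are saved under pics/ and viewed, at most 14 in all, crops included, and the job is handed in when it is done.

Besides the shell and the picture viewer there is one more tool, called after "Emit:" as a command line: name --argument value ..., lists and objects as JSON in quotes. step_arm: Moves the arm, as the interface text tells. Shifts and turns lie within -1 to 1; 1 stands for 0.04 m of shift or 5 degrees of turn. Its arguments: {"type":"object","properties":{"rows":{"type":"array"},"squeeze":{"type":"number"}},"required":["rows"]}

```bash
ls; mkdir -p pics; python3 - <<'E'
from rig import env, eyes
import cv2
s=env.observe(); print(s['t'],s['tcp_pos'],s['orientation'],s['opening'])
for n in ['scene','top']:
    im=eyes.camera(n); cv2.imwrite(f'pics/{n}0.png',im[:,:,::-1])
    m=eyes.camera_model(n); print(n,m)
E
```

```text
pics
0.0 [ 0.13563314 -0.48112245  0.40420646] [-5.36034721e-04  9.90577141e-01  1.36954864e-01 -7.22499678e-05] 0.0858026732740441
scene {'intrinsics': array([[524.19240531,   0.        , 317.80048342],
       [  0.        , 524.19240531, 243.07084962],
       [  0.        ,   0.        ,   1.        ]]), 'R': array([[-0.80675264,  0.59088112,  0.00311261],
       [ 0.35100026,  0.48345838, -0.80191446],
       [-0.47534093, -0.64585408, -0.59743075]]), 't': array([ 0.40836699, -0.10067846,  1.72715411])}
top {'intrinsics': array([[442.69235053,   0.        , 317.07731507],
       [  0.        , 442.69235053, 243.36223333],
       [  0.        ,   0.        ,   1.        ]]), 'R': array([[ 0.00878764, -0.99986104, -0.01416577],
       [-0.98884873, -0.00658301, -0.14877786],
       [ 0.14866393,  0.01531521, -0.98876917]]), 't': array([0.00891706, 0.53683785, 1.14532108])}
```

View pics/top0.png

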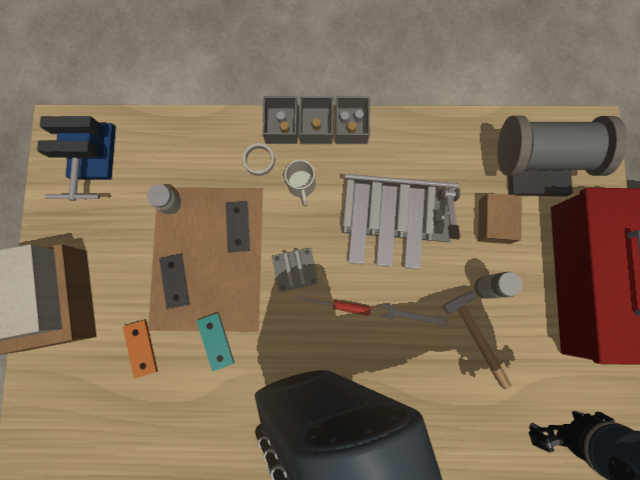

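View pics/scene0.png

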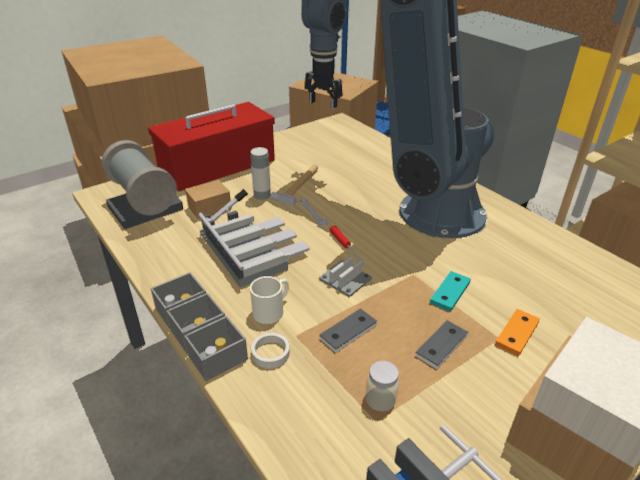

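Two pads are on the brown mat, at top-view pixels (237,227) and (174,281). The stand is at (295,268). The rack is around (400,220), with its tongues towards the robot and its lever at (453,210). I see no third pad.

```bash
cat > h.py <<'E'
import numpy as np, cv2
from rig import env, eyes
def ray(m,uv,z):
    uv=np.atleast_2d(uv).astype(float); K,R,t=m['intrinsics'],m['R'],m['t']
    d=np.c_[uv,np.ones(len(uv))]@np.linalg.inv(K).T@R; c=-R.T@t
    return (c+d*((z-c[2])/d[:,2])[:,None])[:,:2]
def proj(m,X):
    X=np.atleast_2d(X)@m['R'].T+m['t']; p=X@m['intrinsics'].T; return p[:,:2]/p[:,2:]
def rect(m,mask,z,amin=150):
    out=[]
    for c in cv2.findContours(mask.astype(np.uint8),cv2.RETR_EXTERNAL,cv2.CHAIN_APPROX_NONE)[0]:
        if cv2.contourArea(c)<amin: continue
        (x,y),(w,h),a=cv2.minAreaRect((ray(m,c[:,0],z)*1000).astype(np.float32))
        if w<h: w,h,a=h,w,a+90
        out.append((c[:,0].mean(0).round(0).tolist(),round(x,1),round(y,1),round(w,1),round(h,1),round((a+90)%180-90,1)))
    return out
E
python3 - <<'E'
from h import *
t=cv2.imread('pics/top0.png'); mt=eyes.camera_model('top')
hsv=cv2.cvtColor(t,cv2.COLOR_BGR2HSV)
roi=np.zeros(t.shape[:2],bool); roi[190:330,152:262]=1
dark=roi&(hsv[:,:,1]<70)&(hsv[:,:,2]<110)
for r in rect(mt,dark,0.016): print('pad',r)
s=cv2.imread('pics/scene0.png'); ms=eyes.camera_model('scene')
h2=cv2.cvtColor(s,cv2.COLOR_BGR2HSV); roi=np.zeros(s.shape[:2],bool); roi[295:380,300:490]=1
for r in rect(ms,roi&(h2[:,:,1]<70)&(h2[:,:,2]<110),0.016): print('pad scene',r)
print(hsv[255,357],hsv[255,385],hsv[255,412],hsv[200,357],hsv[210,370])
a=cv2.resize(t[165:305,255:475],None,fx=3.6,fy=3.6,interpolation=cv2.INTER_CUBIC); cv2.imwrite('pics/c1.png',a)
E
```

```text
pad ([174.0, 281.0], 434.9, 400.8, 140.2, 61.4, 12.2)
pad ([237.0, 226.0], 586.9, 234.0, 140.8, 59.2, 4.4)
pad ([168.0, 204.0], 650.4, 423.9, 64.0, 55.6, -38.4)
pad scene ([442.0, 343.0], 436.5, 406.0, 139.7, 57.6, 11.4)
pad scene ([347.0, 329.0], 588.8, 238.5, 139.1, 59.1, 4.5)
[  4  13 156] [  8  13 156] [  4  13 155] [  4  14 148] [ 18  28 120]
```

View pics/c1.png

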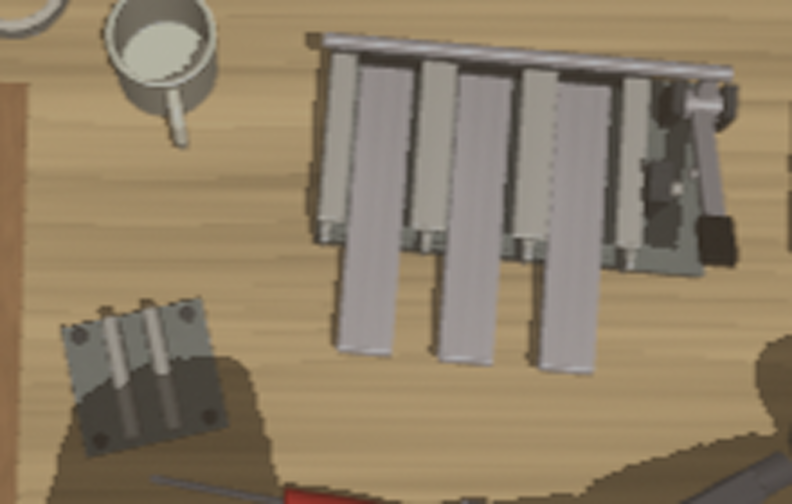

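The crop gives the rack tongue tips at crop pixels (337–392,352), (437–492,360) and (541–594,372). The stand base corners are at (60,325), (200,297), (228,428) and (88,457), and the lever pad is at (716,240).

```bash
python3 - <<'E'
from h import *
t=cv2.imread('pics/top0.png'); mt=eyes.camera_model('top')
C=lambda p:np.array(p,float)/3.6+[255-.36,165-.36]
hsv=cv2.cvtColor(t,cv2.COLOR_BGR2HSV); b,g,r=[t[:,:,i].astype(int) for i in range(3)]
roi=np.zeros(b.shape,bool); roi[235:275,340:430]=1
for q in rect(mt,roi&(hsv[:,:,1]<30)&(hsv[:,:,2]>130)&(b>=g),0.03): print('tongue',q)
for n,tip,back in [(3,[(337,350),(392,355)],[(360,67),(412,70)]),(2,[(437,358),(492,363)],[(462,73),(513,77)]),(1,[(541,370),(594,374)],[(558,84),(609,86)])]:
    a=ray(mt,C(tip),.03); c=ray(mt,C(back),.03); print(n,'tip',a.round(4).tolist(),'mid back',c.mean(0).round(4), 'dir',np.degrees(np.arctan2(*(c.mean(0)-a.mean(0))[::-1])))
p=ray(mt,C([(60,325),(200,297),(228,428),(88,457)]),.010); print('base',p.round(4).tolist(),p.mean(0), [np.linalg.norm(p[i]-p[i-1]).round(4) for i in range(4)])
d=p[0]+p[1]-p[2]-p[3]; print('slot dir',np.degrees(np.arctan2(d[1],d[0])))
w=ray(mt,C([(104,310),(147,302),(170,432),(128,437)]),.049); print('walls',w.round(4).tolist(),w.mean(0))
d=w[0]+w[1]-w[2]-w[3]; print('slot dir',np.degrees(np.arctan2(d[1],d[0])))
print('lever', ray(mt,C([(699,215),(733,216),(735,266),(699,262)]),.108).round(4).tolist())
for n,z in [((300,178),.09),((258,158),.025),((162,198),.09),((500,215),.07),((505,285),.17)]: print(n,ray(mt,n,z))
# scene cross-check of stand base
s=cv2.imread('pics/scene0.png'); a=cv2.resize(s[190:310,190:390],None,fx=4,fy=4,interpolation=cv2.INTER_CUBIC); cv2.imwrite('pics/c2.png',a)
E
```

```text
3 tip [[0.4887, -0.0708], [0.4852, -0.1117]] mid back [ 0.7053 -0.1086] dir -4.543483471447973
2 tip [[0.4832, -0.1451], [0.4798, -0.1859]] mid back [ 0.7005 -0.186 ] dir -5.345333535869211
1 tip [[0.4749, -0.2221], [0.4722, -0.2612]] mid back [ 0.693  -0.2589] dir -4.488490290231245
base [[0.5084, 0.1387], [0.5307, 0.0323], [0.4312, 0.0101], [0.4087, 0.1152]] [0.46975643 0.07408779] [np.float64(0.1025), np.float64(0.1087), np.float64(0.1019), np.float64(0.1075)]
slot dir 12.91585135182436
walls [[0.515, 0.1018], [0.5212, 0.0702], [0.4257, 0.0519], [0.4218, 0.0824]] [0.47092958 0.0765715 ]
slot dir 11.294294988187874
lever [[0.5774, -0.3207], [0.5768, -0.3444], [0.5412, -0.3445], [0.5439, -0.3195]]
(300, 178) [[0.70240925 0.05863476]]
(258, 158) [[0.77958331 0.18081898]]
(162, 198) [[0.64664825 0.41934694]]
(500, 215) [[ 0.61060205 -0.46598599]]
(505, 285) [[ 0.42187515 -0.42851486]]
```

View pics/c2.png

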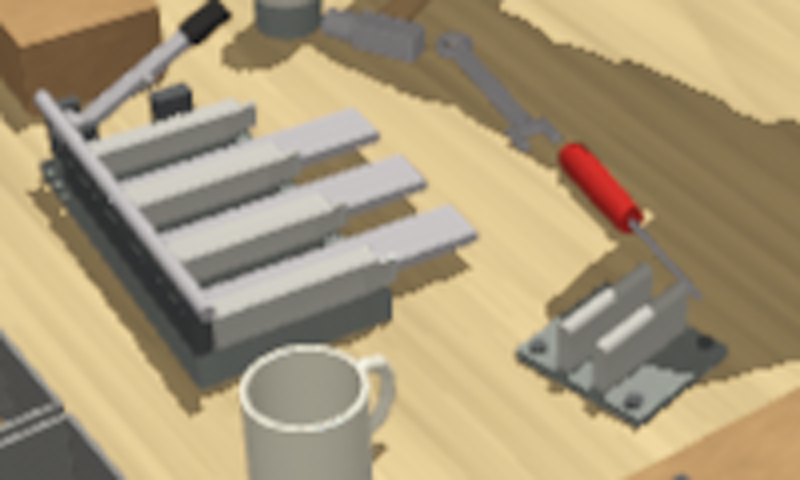

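The c2 crop shows a clear rack with all lanes empty, and the stand's slot open with its walls running roughly along world x. Next is a planner that prints constant tool-frame row increments.

```bash
cat > plan.py <<'E'
import numpy as np
from scipy.spatial.transform import Rotation as Ro
from rig import env
def ori(yx,tilt=0):
    """tool x heading yaw yx (deg), z down, tilted so z leans opposite to x by tilt (x rises)"""
    return Ro.from_euler('z',yx,degrees=True)*Ro.from_euler('x',180,degrees=True)*Ro.from_euler('y',-tilt,degrees=True)
def cur():
    s=env.observe(); q=s['orientation']; return Ro.from_quat([q[1],q[2],q[3],q[0]]),np.array(s['tcp_pos'])
def plan(target,start=None,smax=.9,tmax=.95,nmin=1):
    R0,p0=start or cur(); R1,p1=target
    w=(R0.inv()*R1).as_rotvec(); n=max(nmin,1)
    while True:
        Rw=Ro.from_rotvec(w/n); M=np.zeros((3,3)); A=R0
        for k in range(n): M+=A.as_matrix(); A=A*Rw
        v=np.linalg.solve(M,np.array(p1)-p0)
        a,b=np.degrees(w/n)/5,v/.04
        if abs(a).max()<=tmax and abs(b).max()<=smax and np.linalg.norm(b)<=1: break
        n+=1
    row=[float(x) for x in np.r_[a,b].round(2)]; row=[x+0. for x in row]
    A,p=R0,p0.copy(); zs=[]
    for k in range(n):
        p=p+A.apply(np.array(row[3:])*.04); A=A*Ro.from_rotvec(np.radians(np.array(row[:3])*5)); zs.append(p.copy())
    print(n,'rows',row,'mid',zs[len(zs)//2].round(3),'end',p.round(4),'zmin',min(z[2] for z in zs).round(3),'err',np.linalg.norm(p-p1).round(4),np.degrees((A.inv()*R1).magnitude()).round(2))
    return A,p
def st():
    s=env.observe(); R,p=cur()
    print('t',round(s['t'],2),'p',p.round(4),'z',R.as_matrix()[:,2].round(3),'x',R.as_matrix()[:,0].round(3),'F',np.round(s['wrist_force'],1),'op',round(s['opening'],4),'g',round(s['grasp_force'],1),'j',np.degrees(s['joints']).round(0))
E
python3 - <<'E'
from plan import *
st()
a=plan((ori(104),[.45,-.10,.38]))
plan((ori(192),[.407,.397,.28]),a)
E
```

```text
t 0.1 p [ 0.1356 -0.4811  0.4043] z [-0.     0.001 -1.   ] x [0.962 0.271 0.   ] F [ 0.  -0.1 -0.3] op 0.0855 g 0.0 j [-74.  12.  -2.  76.   0.  90.]
19 rows [0.0, 0.0, -0.93, 0.71, 0.09, 0.03] mid [ 0.378 -0.344  0.392] end [ 0.4493 -0.1024  0.3818] zmin 0.382 err 0.003 0.11
19 rows [0.0, 0.0, -0.93, 0.46, 0.57, 0.13] mid [0.528 0.172 0.33 ] end [0.4067 0.3992 0.2834] zmin 0.283 err 0.0041 0.45
```

Emit:
step_arm --rows '[[[0, 0, -0.93, 0.71, 0.09, 0.03, 1], [0, 0, -0.93, 0.71, 0.09, 0.03, 1], [0, 0, -0.93, 0.71, 0.09, 0.03, 1], [0, 0, -0.93, 0.71, 0.09, 0.03, 1], [0, 0, -0.93, 0.71, 0.09, 0.03, 1]]]'

```text
t: 0.52
tcp_pos: [0.2723, -0.4372, 0.3983]
orientation: [-0.0, 0.942, 0.336, -0.0]
wrist_force: [0.3, -0.5, 0.8]
opening: 0.085
grasp_force: 0.0
```

Emit:
step_arm --rows '[[[0, 0, -0.93, 0.71, 0.09, 0.03, 1], [0, 0, -0.93, 0.71, 0.09, 0.03, 1], [0, 0, -0.93, 0.71, 0.09, 0.03, 1], [0, 0, -0.93, 0.71, 0.09, 0.03, 1], [0, 0, -0.93, 0.71, 0.09, 0.03, 1]]]'

```text
t: 0.93
tcp_pos: [0.3793, -0.3433, 0.3923]
orientation: [-0.0, 0.855, 0.519, -0.0]
wrist_force: [-0.2, -1.1, 0.5]
opening: 0.0857
grasp_force: 0.0
```

Emit:
step_arm --rows '[[[0, 0, -0.93, 0.71, 0.09, 0.03, 1], [0, 0, -0.93, 0.71, 0.09, 0.03, 1], [0, 0, -0.93, 0.71, 0.09, 0.03, 1], [0, 0, -0.93, 0.71, 0.09, 0.03, 1], [0, 0, -0.93, 0.71, 0.09, 0.03, 1]]]'

```text
t: 1.35
tcp_pos: [0.4404, -0.2148, 0.3863]
orientation: [-0.0, 0.733, 0.68, -0.0]
wrist_force: [0.3, -0.1, -0.3]
opening: 0.0852
grasp_force: 0.0
```

Emit:
step_arm --rows '[[[0, 0, -0.93, 0.71, 0.09, 0.03, 1], [0, 0, -0.93, 0.71, 0.09, 0.03, 1], [0, 0, -0.93, 0.71, 0.09, 0.03, 1], [0, 0, -0.93, 0.71, 0.09, 0.03, 1]]]'

```text
t: 1.68
tcp_pos: [0.4494, -0.1011, 0.3815]
orientation: [-0.0, 0.613, 0.79, -0.0]
wrist_force: [0.5, -0.2, 0.0]
opening: 0.0853
grasp_force: 0.0
```

Emit:
step_arm --rows '[[[0, 0, -0.93, 0.46, 0.57, 0.13, 1], [0, 0, -0.93, 0.46, 0.57, 0.13, 1], [0, 0, -0.93, 0.46, 0.57, 0.13, 1], [0, 0, -0.93, 0.46, 0.57, 0.13, 1], [0, 0, -0.93, 0.46, 0.57, 0.13, 1]]]'

```text
t: 2.1
tcp_pos: [0.5175, 0.0277, 0.3553]
orientation: [-0.0, 0.442, 0.897, -0.0]
wrist_force: [0.9, -0.9, 0.6]
opening: 0.0853
grasp_force: 0.0
```

Emit:
step_arm --rows '[[[0, 0, -0.93, 0.46, 0.57, 0.13, 1], [0, 0, -0.93, 0.46, 0.57, 0.13, 1], [0, 0, -0.93, 0.46, 0.57, 0.13, 1], [0, 0, -0.93, 0.46, 0.57, 0.13, 1], [0, 0, -0.93, 0.46, 0.57, 0.13, 1]]]'

```text
t: 2.52
tcp_pos: [0.5283, 0.1729, 0.3292]
orientation: [-0.0, 0.252, 0.968, -0.0]
wrist_force: [0.5, -0.3, 0.6]
opening: 0.0855
grasp_force: 0.0
```

Emit:
step_arm --rows '[[[0, 0, -0.93, 0.46, 0.57, 0.13, 1], [0, 0, -0.93, 0.46, 0.57, 0.13, 1], [0, 0, -0.93, 0.46, 0.57, 0.13, 1], [0, 0, -0.93, 0.46, 0.57, 0.13, 1], [0, 0, -0.93, 0.46, 0.57, 0.13, 1]]]'

```text
t: 2.93
tcp_pos: [0.4808, 0.3105, 0.3032]
orientation: [-0.0, 0.052, 0.999, -0.0]
wrist_force: [0.8, 0.1, -0.6]
opening: 0.0853
grasp_force: 0.0
```

Emit:
step_arm --rows '[[[0, 0, -0.93, 0.46, 0.57, 0.13, 1], [0, 0, -0.93, 0.46, 0.57, 0.13, 1], [0, 0, -0.93, 0.46, 0.57, 0.13, 1], [0, 0, -0.93, 0.46, 0.57, 0.13, 1]]]'

```text
t: 3.27
tcp_pos: [0.4058, 0.4001, 0.2825]
orientation: [-0.0, -0.11, 0.994, -0.0]
wrist_force: [0.6, 0.6, -0.5]
opening: 0.0854
grasp_force: 0.0
```

```bash
python3 - <<'E'
from plan import *
from h import *
st(); m=eyes.camera_model('wrist'); im=eyes.camera('wrist')[:,:,::-1]; cv2.imwrite('pics/w1.png',im)
h=cv2.cvtColor(im,cv2.COLOR_BGR2HSV)
print(m['R'].round(2),m['t'],m['intrinsics'][0,0])
for r in rect(m,(h[:,:,1]<70)&(h[:,:,2]<110),.016,2000): print(r)
mt=eyes.camera_model('top'); t=eyes.camera('top')[:,:,::-1]; h=cv2.cvtColor(t,cv2.COLOR_BGR2HSV)
roi=np.zeros(t.shape[:2],bool); roi[190:330,152:262]=1
for r in rect(mt,roi&(h[:,:,1]<70)&(h[:,:,2]<110),.016): print('top',r)
E
```

```text
t 3.27 p [0.4058 0.4001 0.2825] z [-0. -0. -1.] x [-0.976 -0.219  0.   ] F [ 0.6  0.6 -0.5] op 0.0854 g 0.0 j [45. 23. -5. 62.  0. 32.]
[[-0.22  0.98  0.  ]
 [ 0.93  0.21  0.29]
 [ 0.29  0.07 -0.96]] [-0.30237438 -0.4645163   0.11967605] 336.95655717630547
([321.0, 411.0], 540.3, 424.2, 595.4, 181.3, -77.5)
([324.0, 272.0], 432.6, 404.1, 140.5, 59.4, 11.8)
top ([171.0, 282.0], 431.5, 416.3, 139.5, 95.7, 11.4)
top ([237.0, 226.0], 587.1, 233.8, 141.1, 59.3, 4.7)
top ([168.0, 204.0], 648.2, 428.6, 69.5, 59.0, -46.2)
```

View pics/w1.png

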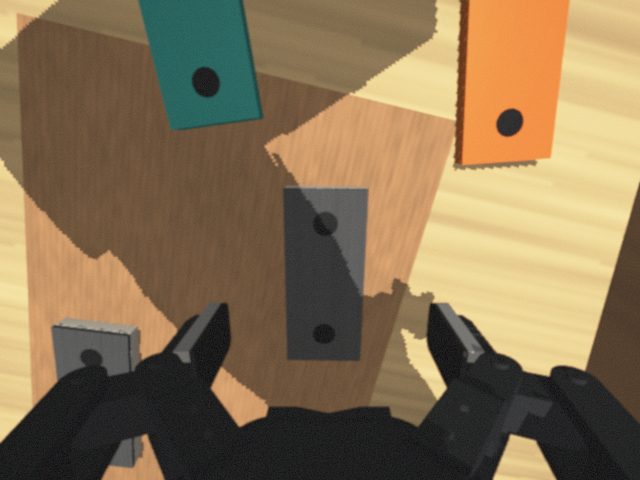

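The wrist view shows the pad centred at (324,272) between the fingers. It measures 140.5 x 59.4 mm, which agrees with the size given. I'll tilt 25° and descend.

```bash
python3 - <<'E'
from plan import *
a=plan((ori(191.8,25),[.3338,.3835,.22]))
plan((ori(191.8,25),[.3338,.3835,.160]),a)
print(ori(191.8,25).as_matrix().round(2))
E
```

```text
6 rows [0.01, -0.84, 0.03, 0.35, -0.01, 0.2] mid [0.354 0.388 0.244] end [0.3328 0.3827 0.2201] zmin 0.22 err 0.0012 0.18
2 rows [-0.01, 0.01, 0.02, 0.31, 0.01, 0.69] mid [0.334 0.384 0.16 ] end [0.3336 0.3836 0.1596] zmin 0.16 err 0.0005 0.06
[[-0.89 -0.2   0.41]
 [-0.19  0.98  0.09]
 [-0.42  0.   -0.91]]
```

Emit:
step_arm --rows '[[[0, -0.84, 0.03, 0.35, 0, 0.2, 1], [0, -0.84, 0.03, 0.35, 0, 0.2, 1], [0, -0.84, 0.03, 0.35, 0, 0.2, 1], [0, -0.84, 0.03, 0.35, 0, 0.2, 1], [0, -0.84, 0.03, 0.35, 0, 0.2, 1]]]'

```text
t: 3.78
tcp_pos: [0.3447, 0.3852, 0.2335]
orientation: [0.183, -0.099, 0.978, 0.02]
wrist_force: [0.9, 0.9, -1.2]
opening: 0.0854
grasp_force: 0.0
```

Emit:
step_arm --rows '[[[0, -0.84, 0.03, 0.35, 0, 0.2, 1], [0, 0, 0, 0.21, 0, 0.46, 1], [0, 0, 0, 0.2, 0, 0.46, 1], [0, 0, 0, 0, 0, 0, 1], [0, 0, 0, 0, 0, 0, 1]]]'

```text
t: 4.2
tcp_pos: [0.3359, 0.3834, 0.1804]
orientation: [0.216, -0.098, 0.971, 0.023]
wrist_force: [0.2, 1.2, 0.3]
opening: 0.0852
grasp_force: 0.0
```

```bash
python3 - <<'E'
from plan import *
st()
plan((ori(191.8,25),[.3338,.3835,.160]))
E
```

```text
t 4.2 p [0.3359 0.3834 0.1804] z [ 0.415  0.087 -0.906] x [-0.887 -0.18  -0.424] F [0.2 1.2 0.3] op 0.0852 g 0.0 j [ 53.  15. -38.  18. -16.  39.]
1 rows [0.0, 0.02, -0.06, 0.26, 0.01, 0.44] mid [0.334 0.383 0.16 ] end [0.3339 0.3835 0.16  ] zmin 0.16 err 0.0001 0.02
```

Emit:
step_arm --rows '[[[0, 0, -0.06, 0.13, 0, 0.22, 1], [0, 0, 0, 0.13, 0, 0.22, 1], [0, 0, 0, 0, 0, 0, 1], [0, 0, 0, 0, 0, 0, 1]]]'

```text
t: 4.53
tcp_pos: [0.3344, 0.3838, 0.1613]
orientation: [0.217, -0.1, 0.971, 0.023]
wrist_force: [0.0, 0.7, 0.0]
opening: 0.0855
grasp_force: 0.0
```

Emit:
step_arm --rows '[[[0, 0, 0, 0, 0, 0, 0.5], [0, 0, 0, 0, 0, 0, 0.5], [0, 0, 0, 0, 0, 0, 0.5], [0, 0, 0, 0, 0, 0, 0.5], [0, 0, 0, 0, 0, 0, 0.5]]]' --squeeze 60

```text
t: 4.95
tcp_pos: [0.3343, 0.3839, 0.1617]
orientation: [0.218, -0.1, 0.971, 0.024]
wrist_force: [-7.8, -4.0, 14.7]
opening: 0.0583
grasp_force: 60.4
```

Emit:
step_arm --rows '[[[0, 0, 0, 0, 0, 0, 0.3], [0, 0, 0, 0, 0, 0, 0.3], [0, 0, 0, 0, 0, 0, 0.3], [0, 0, 0, 0, 0, 0, 0.3], [0, 0, 0, 0, 0, 0, 0.3]]]'

```text
t: 5.37
tcp_pos: [0.3343, 0.384, 0.1617]
orientation: [0.218, -0.1, 0.971, 0.024]
wrist_force: [-6.7, -4.4, 14.7]
opening: 0.0584
grasp_force: 60.4
```

```bash
python3 - <<'E'
from plan import *
from h import *
st()
E
```

```text
t 5.37 p [0.3343 0.384  0.1617] z [ 0.418  0.089 -0.904] x [-0.885 -0.185 -0.427] F [-6.7 -4.4 14.7] op 0.0584 g 60.4 j [ 53.  17. -39.  15. -16.  39.]
```

Gripped at 58.4 mm opening, with a light bench touch of 15 N. Now I'll plan the move to the slot using the pad-in-tool transform.

```bash
cat >> plan.py <<'E'
def padR(top,n):
    """pad rotation: columns e_top, e_w, n_steel"""
    top,n=np.array(top,float),np.array(n,float); return Ro.from_matrix(np.c_[top,np.cross(n,top),n])
def yv(d): return np.array([np.cos(np.radians(d)),np.sin(np.radians(d)),0])
Z=np.array([0,0,1.]); SLOT=np.array([.4703,.0753]); SD=12.; RY=-5.
LANE={2:np.array([.6301,-.1792]),3:np.array([.6366,-.1045]),1:np.array([.6236,-.2539])}
def tcp_for(Rp,cp,G):
    """tool pose for pad pose; G=(R pad in tool, p pad in tool)"""
    Rt=Rp*G[0].inv(); return Rt,np.array(cp)-Rt.apply(G[1])
def grip_from(Rp,cp,pose=None):
    R,p=pose or cur(); return R.inv()*Rp,R.inv().apply(np.array(cp)-p)
def saveG(G,f): np.save(f,np.r_[G[0].as_quat(),G[1]])
def loadG(f): a=np.load(f); return Ro.from_quat(a[:4]),a[4:]
E
python3 - <<'E'
from plan import *
G=grip_from(padR(yv(191.8),Z),[.4326,.4041,.008]); saveG(G,'g1.npy'); print(G[1])
R,p=cur(); a=plan((R,p+[0,0,.12]))
Rp=padR(Z,yv(SD-90))
T=tcp_for(Rp,[*SLOT,.200],G); print(T[1],T[0].as_matrix().round(2)[:,2])
a=plan(T,a)
plan(tcp_for(Rp,[*SLOT,.083],G),a)
E
```

```text
[-0.02503861 -0.00074388  0.18182056]
4 rows [0.0, 0.0, 0.0, -0.32, 0.0, -0.68] mid [0.334 0.384 0.252] end [0.3342 0.3837 0.2819] zmin 0.192 err 0.0004 0.0
[ 0.50262317 -0.07495894  0.30031782] [-0.19  0.88 -0.43]
20 rows [-0.33, 0.69, 0.92, -0.51, -0.39, -0.29] mid [0.502 0.16  0.382] end [ 0.5045 -0.072   0.2997] zmin 0.3 err 0.0036 0.27
3 rows [0.0, 0.01, 0.02, -0.89, -0.02, 0.4] mid [ 0.504 -0.074  0.222] end [ 0.503  -0.0746  0.1827] zmin 0.183 err 0.0008 0.08
```

Emit:
step_arm --rows '[[[0, 0, 0, -0.32, 0, -0.68, 0.3], [0, 0, 0, -0.32, 0, -0.68, 0.3], [0, 0, 0, -0.32, 0, -0.68, 0.3], [0, 0, 0, -0.32, 0, -0.68, 0.3]]]'

```text
t: 5.7
tcp_pos: [0.3338, 0.3832, 0.2825]
orientation: [0.217, -0.101, 0.971, 0.023]
wrist_force: [0.9, -0.3, -2.2]
opening: 0.0581
grasp_force: 66.4
```

Emit:
step_arm --rows '[[[-0.33, 0.69, 0.92, -0.51, -0.39, -0.29, 0.3], [-0.33, 0.69, 0.92, -0.51, -0.39, -0.29, 0.3], [-0.33, 0.69, 0.92, -0.51, -0.39, -0.29, 0.3], [-0.33, 0.69, 0.92, -0.51, -0.39, -0.29, 0.3], [-0.33, 0.69, 0.92, -0.51, -0.39, -0.29, 0.3]]]'

```text
t: 6.12
tcp_pos: [0.4193, 0.3023, 0.3593]
orientation: [0.052, 0.078, 0.988, 0.121]
wrist_force: [1.1, 0.2, -2.5]
opening: 0.0581
grasp_force: 66.3
```

Emit:
step_arm --rows '[[[-0.33, 0.69, 0.92, -0.51, -0.39, -0.29, 0.3], [-0.33, 0.69, 0.92, -0.51, -0.39, -0.29, 0.3], [-0.33, 0.69, 0.92, -0.51, -0.39, -0.29, 0.3], [-0.33, 0.69, 0.92, -0.51, -0.39, -0.29, 0.3], [-0.33, 0.69, 0.92, -0.51, -0.39, -0.29, 0.3]]]'

```text
t: 6.53
tcp_pos: [0.4921, 0.1851, 0.383]
orientation: [-0.114, 0.25, 0.938, 0.209]
wrist_force: [-0.1, 0.2, -3.2]
opening: 0.0581
grasp_force: 66.3
```

Emit:
step_arm --rows '[[[-0.33, 0.69, 0.92, -0.51, -0.39, -0.29, 0.3], [-0.33, 0.69, 0.92, -0.51, -0.39, -0.29, 0.3], [-0.33, 0.69, 0.92, -0.51, -0.39, -0.29, 0.3], [-0.33, 0.69, 0.92, -0.51, -0.39, -0.29, 0.3], [-0.33, 0.69, 0.92, -0.51, -0.39, -0.29, 0.3]]]'

```text
t: 6.95
tcp_pos: [0.5259, 0.0517, 0.3574]
orientation: [-0.274, 0.405, 0.825, 0.283]
wrist_force: [-0.3, -0.7, -2.6]
opening: 0.058
grasp_force: 66.4
```

Emit:
step_arm --rows '[[[-0.33, 0.69, 0.92, -0.51, -0.39, -0.29, 0.3], [-0.33, 0.69, 0.92, -0.51, -0.39, -0.29, 0.3], [-0.33, 0.69, 0.92, -0.51, -0.39, -0.29, 0.3], [-0.33, 0.69, 0.92, -0.51, -0.39, -0.29, 0.3], [-0.33, 0.69, 0.92, -0.51, -0.39, -0.29, 0.3]]]'

```text
t: 7.37
tcp_pos: [0.5045, -0.0735, 0.2987]
orientation: [-0.415, 0.532, 0.656, 0.338]
wrist_force: [-0.7, -1.0, -2.8]
opening: 0.0581
grasp_force: 66.4
```

```bash
python3 - <<'E'
from plan import *
from h import *
st(); G=loadG('g1.npy'); Rp=padR(Z,yv(SD-90))
a=plan(tcp_for(Rp,[*SLOT,.200],G)); 
for n,(y0,y1,x0,x1) in dict(top=(190,310,230,390),scene=(200,320,270,430)).items():
    im=eyes.camera(n)[:,:,::-1]; cv2.imwrite(f'pics/{n}1.png',im)
    (cv2.imwrite(f'pics/{n}1c.png',cv2.resize(im[y0:y1,x0:x1],None,fx=2.5,fy=2.5,interpolation=cv2.INTER_CUBIC)))
A=cv2.imread('pics/top1c.png');B=cv2.imread('pics/scene1c.png'); cv2.imwrite('pics/m1.png',np.hstack([A,B]))
E
```

```text
t 7.37 p [ 0.5045 -0.0735  0.2987] z [-0.184  0.885 -0.428] x [-0.089  0.418  0.904] F [-0.7 -1.  -2.8] op 0.0581 g 66.4 j [-21.  40.   5. 104.  50.  34.]
1 rows [0.02, 0.0, 0.0, 0.03, -0.05, -0.04] mid [ 0.503 -0.075  0.3  ] end [ 0.5028 -0.0748  0.3005] zmin 0.3 err 0.0003 0.03
```

View pics/m1.png

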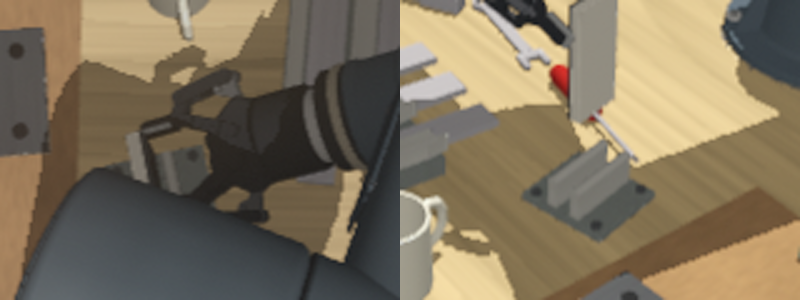

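The pad hangs vertical over the slot. In the scene view its white face is towards the camera, at mosaic (590,65). I'll compare its measured corners with the expected ones.

```bash
python3 - <<'E'
from plan import *
from h import *
G=loadG('g1.npy'); R,p=cur(); Rp=R*G[0]; c=p+R.apply(G[1]); print('pad',c.round(4),Rp.as_matrix().round(3)[:,2])
ms=eyes.camera_model('scene')
X=[c+Rp.apply([a*.07,b*.03,-.008]) for a,b in [(1,1),(1,-1),(-1,-1),(-1,1)]]
print('exp',proj(ms,X).round(1).tolist())
im=cv2.imread('pics/scene1.png'); print(im[225,345],im[240,345],im[225,336],im[210,345])
mk=(np.abs(im.astype(int)-im[225,345]).sum(2)<24).astype(np.uint8); mk[:, :325]=0; mk[:,370:]=0;mk[265:]=0
n,l,s,_=cv2.connectedComponentsWithStats(mk); k=l[225,345]; cs=cv2.findContours((l==k).astype(np.uint8),0,1)[0][0]
print(s[k],cv2.approxPolyDP(cs,4,True)[:,0].tolist())
# slot: wall-top ends in scene: expected from model
for sx in (-21.5,-9.5,9.5,21.5): print(sx,proj(ms,[np.r_[SLOT+yv(SD-90)[:2]*sx/1000+yv(SD)[:2]*e,.049] for e in(-.045,.045)]).round(1).tolist())
a=cv2.resize(im[245:300,310:385],None,fx=8,fy=8,interpolation=cv2.INTER_CUBIC); cv2.imwrite('pics/c3.png',a)
E
```

```text
pad [0.4713 0.0754 0.1963] [ 0.204 -0.979 -0.002]
exp [[357.5, 194.0], [342.1, 203.7], [340.7, 249.4], [355.2, 239.2]]
[129 141 145] [129 141 145] [130 177 205] [129 141 146]
[338 194  19  55 794] [[353, 194], [339, 203], [341, 248], [354, 238]]
-21.5 [[361.3, 261.3], [340.3, 277.1]]
-9.5 [[357.9, 259.5], [336.9, 275.1]]
9.5 [[352.5, 256.6], [331.4, 272.1]]
21.5 [[349.1, 254.9], [328.1, 270.2]]
```

View pics/c3.png

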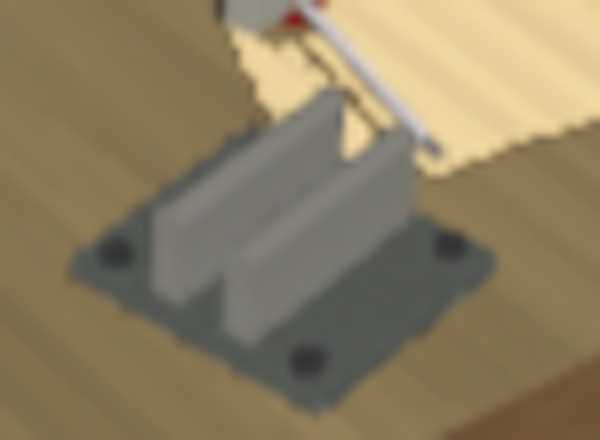

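```bash
cat >> h.py <<'E'
def quad(im,seed,tol,box):
    """corner estimates of a uniformly coloured face: fit a line to each side of the mask's hull"""
    d=np.abs(im.astype(int)-np.median(im[seed[1]-3:seed[1]+4,seed[0]-2:seed[0]+3].reshape(-1,3),axis=0)).sum(2)
    mk=np.zeros(d.shape,np.uint8); x0,y0,x1,y1=box; mk[y0:y1,x0:x1]=d[y0:y1,x0:x1]<tol
    l=cv2.connectedComponents(mk,connectivity=4)[1]; c=max(cv2.findContours((l==l[seed[1],seed[0]]).astype(np.uint8),0,1)[0],key=cv2.contourArea)
    h=cv2.convexHull(c); ap=h
    e=1.
    while len(ap)>4: ap=cv2.approxPolyDP(h,e,True); e+=.5
    P=c[:,0].astype(float); ap=ap[:,0].astype(float); L=[]
    ctr=ap.mean(0)
    for i in range(len(ap)):
        a,b=ap[i],ap[(i+1)%len(ap)]; u=(b-a)/np.linalg.norm(b-a); s=(P-a)@u; n=np.array([-u[1],u[0]]); q=(P-a)@n
        k=(s>.15*np.linalg.norm(b-a))&(s<.85*np.linalg.norm(b-a))&(abs(q)<2)
        vx,vy,x,y=cv2.fitLine(P[k].astype(np.float32),cv2.DIST_HUBER,0,.01,.01)[:,0]
        n=np.array([-vy,vx]); n*=np.sign(n@((a+b)/2-ctr)); L.append((n,n@[x,y]+.5))  # half a pixel out: mask edge
    return np.array([np.linalg.solve(np.array([L[i-1][0],L[i][0]]),[L[i-1][1],L[i][1]]) for i in range(len(L))])
E
python3 - <<'E'
from plan import *
from h import *
im=cv2.imread('pics/scene1.png'); print(quad(im,(345,225),50,(325,180,370,265)).round(1).tolist())
G=loadG('g1.npy'); Rp=padR(Z,yv(SD-90))
a=plan(tcp_for(Rp,[*SLOT,.130],G))
E
```

```text
[[355.5, 192.1999969482422], [355.5, 238.60000610351562], [338.5, 251.8000030517578], [338.5, 202.8000030517578]]
2 rows [0.01, -0.01, -0.03, -0.74, -0.01, 0.36] mid [ 0.502 -0.075  0.231] end [ 0.5023 -0.0745  0.2305] zmin 0.231 err 0.0006 0.03
```

```bash
python3 - <<'E'
from plan import *
G=loadG('g1.npy'); Rp=padR(Z,yv(SD-90))
d=Ro.from_rotvec([0,np.radians(2.5),0]); c=np.array([0,0,.170])
G=(d*G[0], c+d.apply(G[1]-c))
R,p=cur(); print((R*G[0]).as_matrix().round(3)[:,0], G[1])
saveG(G,'g2.npy')
a=plan(tcp_for(Rp,[*SLOT,.130],G),tmax=.3)
E
```

```text
[ 0.013 -0.044  0.999] [-0.02449917 -0.00074388  0.18290148]
2 rows [0.01, -0.26, -0.03, -0.65, -0.01, 0.36] mid [ 0.502 -0.072  0.237] end [ 0.5018 -0.0721  0.237 ] zmin 0.237 err 0.0004 0.03
```

Emit:
step_arm --rows '[[[0.01, -0.26, -0.03, -0.65, 0, 0.36, 0.3], [0.01, -0.26, -0.03, -0.65, 0, 0.36, 0.3], [0, 0, 0, 0, 0, 0, 0.3], [0, 0, 0, 0, 0, 0, 0.3]]]'

```text
t: 7.8
tcp_pos: [0.5041, -0.0685, 0.2402]
orientation: [-0.399, 0.536, 0.669, 0.325]
wrist_force: [-0.2, -0.4, -1.1]
opening: 0.0581
grasp_force: 66.4
```

```bash
python3 - <<'E'
from plan import *
from h import *
st(); im=eyes.camera('scene')[:,:,::-1]; cv2.imwrite('pics/scene2.png',im)
t=eyes.camera('top')[:,:,::-1]; cv2.imwrite('pics/top2.png',t)
A=cv2.resize(im[205:295,315:380],(450,600),interpolation=cv2.INTER_CUBIC)
B=cv2.resize(t[235:305,265:305],(343,600),interpolation=cv2.INTER_CUBIC); cv2.imwrite('pics/m2.png',np.hstack([A,B]))
G=loadG('g2.npy'); R,p=cur(); Rp=R*G[0]; c=p+R.apply(G[1]); print('pad',c.round(4))
ms=eyes.camera_model('scene')
print('exp',proj(ms,[c+Rp.apply([a*.07,b*.03,-.008]) for a,b in [(1,1),(1,-1),(-1,-1),(-1,1)]]).round(1).tolist())
print('side',proj(ms,[c+Rp.apply([a*.07,b*.03,.008]) for a,b in [(1,1),(1,-1),(-1,-1),(-1,1)]]).round(1).tolist())
print(quad(im,(344,250),40,(325,190,370,265)).round(1).tolist())
E
```

```text
t 7.8 p [ 0.5041 -0.0685  0.2402] z [-0.185  0.863 -0.469] x [-0.106  0.458  0.883] F [-0.2 -0.4 -1.1] op 0.0581 g 66.4 j [-20.  41.   1.  95.  49.  37.]
pad [0.4728 0.0777 0.1337]
exp [[356.7, 215.5], [341.9, 225.4], [339.9, 268.8], [353.9, 258.4]]
side [[351.9, 213.2], [337.0, 222.9], [335.2, 266.2], [349.3, 256.0]]
[[357.0, 213.5], [352.0, 261.0], [335.70001220703125, 266.5], [339.29998779296875, 225.10000610351562]]
```

View pics/m2.png

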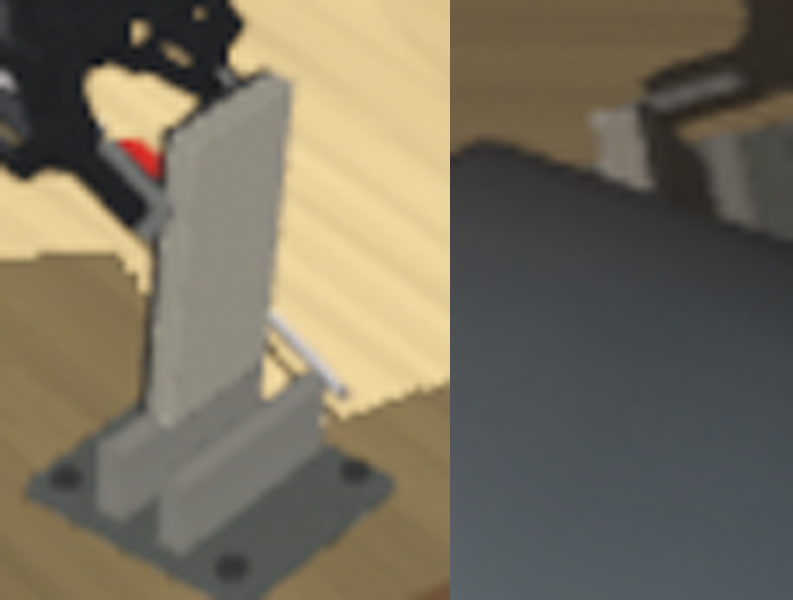

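The pad is now roughly vertical, with its bottom around z = 0.06. It is visually close to the slot, but the lateral offset is still uncertain. I'll take one wrist view for pad against slot in the tool's own frame.

```bash
python3 - <<'E'
from plan import *
from h import *
m=eyes.camera_model('wrist'); im=eyes.camera('wrist')[:,:,::-1]; cv2.imwrite('pics/w2.png',im)
G=loadG('g2.npy'); R,p=cur(); Rp=R*G[0]; c=p+R.apply(G[1])
print('steel face exp',proj(m,[c+Rp.apply([a*.07,b*.03,.008]) for a,b in [(1,1),(1,-1),(-1,-1),(-1,1)]]).round(0).tolist())
print('top white edge',proj(m,[c+Rp.apply([.07,b*.03,-.008]) for b in [1,-1]]).round(0).tolist())
for sx in (-21.5,-9.5,9.5,21.5): print(sx,proj(m,[np.r_[SLOT+yv(SD-90)[:2]*sx/1000+yv(SD)[:2]*e,.049] for e in(-.045,.045)]).round(0).tolist())
print('base',proj(m,[np.r_[SLOT+yv(SD-90)[:2]*a+yv(SD)[:2]*b,.01] for a,b in [(.055,-.05),(.055,.05),(-.055,.05),(-.055,-.05)]]).round(0).tolist())
E
```

```text
steel face exp [[241.0, 264.0], [411.0, 264.0], [373.0, 409.0], [280.0, 409.0]]
top white edge [[249.0, 233.0], [404.0, 233.0]]
-21.5 [[261.0, 375.0], [383.0, 376.0]]
-9.5 [[258.0, 392.0], [385.0, 393.0]]
9.5 [[254.0, 421.0], [388.0, 422.0]]
21.5 [[251.0, 441.0], [391.0, 442.0]]
base [[244.0, 515.0], [396.0, 516.0], [379.0, 358.0], [266.0, 357.0]]
```

View pics/w2.png

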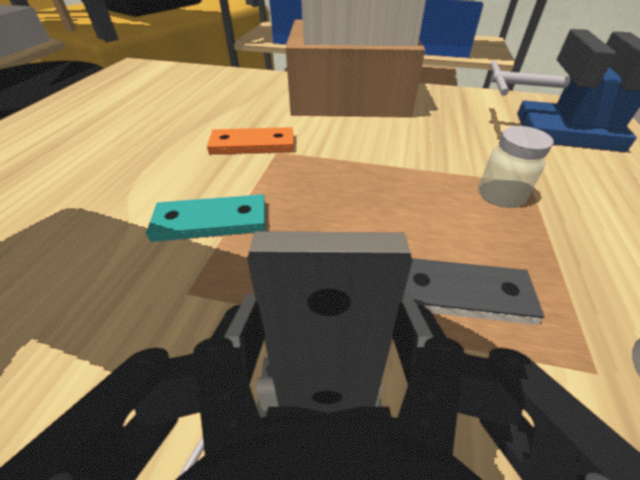

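```bash
python3 - <<'E'
from plan import *
from h import *
m=eyes.camera_model('wrist'); im=cv2.imread('pics/w2.png')
R,p=cur()
for f in ['g1.npy','g2.npy']:
    G=loadG(f); Rp=R*G[0]; c=p+R.apply(G[1])
    print(f,'dots',proj(m,[c+Rp.apply([a,0,.008]) for a in (.045,-.045)]).round(1).tolist(),'nylon end',proj(m,[c+Rp.apply([.07,b*.03,h]) for h in (-.008,.004) for b in [1,-1]]).round(1).tolist())
A=cv2.resize(im[340:420,235:285],(375,600),interpolation=cv2.INTER_CUBIC);B=cv2.resize(im[340:420,365:420],(412,600),interpolation=cv2.INTER_CUBIC)
cv2.imwrite('pics/w2c.png',np.hstack([A,B]))
E
```

```text
g1.npy dots [[326.3, 302.6], [326.7, 398.2]] nylon end [[249.6, 230.1], [402.8, 230.1], [244.0, 251.2], [408.3, 251.2]]
g2.npy dots [[326.3, 304.6], [326.7, 393.0]] nylon end [[248.7, 232.6], [403.7, 232.5], [243.2, 255.2], [409.1, 255.1]]
```

View pics/w2c.png

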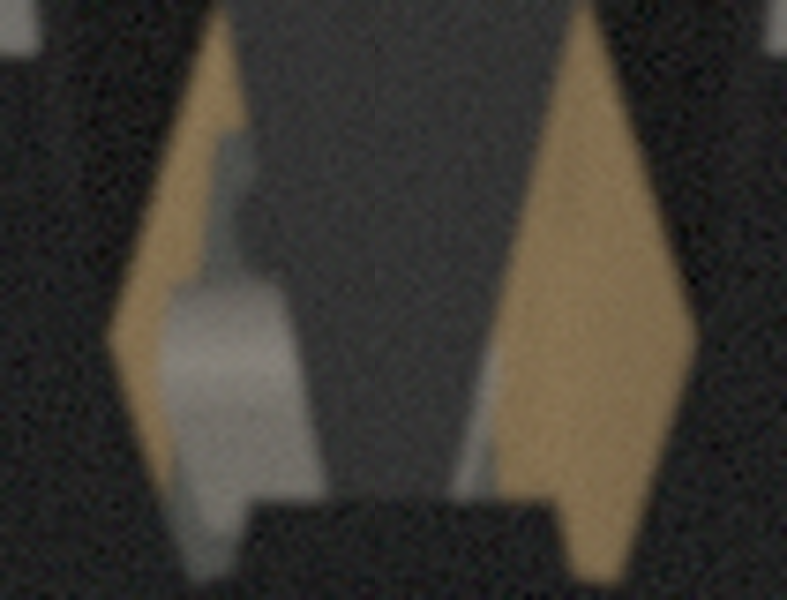

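```bash
python3 - <<'E'
from plan import *
from h import *
from scipy.optimize import least_squares
def dot(im,c,r):
    x,y=c; g=cv2.GaussianBlur(cv2.cvtColor(im,cv2.COLOR_BGR2GRAY),(3,3),0)[y-r:y+r,x-r:x+r].astype(float); w=np.clip(np.median(g)-8-g,0,None)
    yy,xx=np.mgrid[y-r:y+r,x-r:x+r]; return np.array([(xx*w).sum(),(yy*w).sum()])/w.sum()
im=cv2.imread('pics/w2.png'); m=eyes.camera_model('wrist'); R,p=cur()
# w1 camera model: rebuild from rigid camera-in-tool
Rc=m['R']@R.as_matrix(); tc=m['t']+m['R']@p
i1=cv2.imread('pics/w1.png'); R1=np.array([[-.976,-.219,0]]); 
Rt=ori(np.degrees(np.arctan2(-.219,-.976))).as_matrix(); p1=np.array([.4058,.4001,.2825])
m1=dict(intrinsics=m['intrinsics'],R=Rc@Rt.T); m1['t']=tc-m1['R']@p1
d1=[dot(i1,(325,223),16),dot(i1,(324,334),16)]; w=ray(m1,d1,.016); print('dots',np.round(d1,1).tolist(),w,np.linalg.norm(w[0]-w[1]),w.mean(0))
s=np.linalg.norm(w[0]-w[1])/2
d2=[dot(im,(329,302),20),dot(im,(327,395),13)]; print(np.round(d2,1).tolist())
g=cv2.cvtColor(im,cv2.COLOR_BGR2GRAY).astype(int); print('col',g[225:262,330].tolist()); print(g[235,240:262].tolist(),g[235,396:418].tolist())
G=loadG('g1.npy'); c0=np.array([0,0,.17])
def f(x):
    d=Ro.from_rotvec([0,np.radians(x[0]),0]); Rp=R*d*G[0]; c=p+R.apply(c0+d.apply(G[1]-c0)+x[1:4]/1000)
    q=proj(m,[c+Rp.apply(v) for v in [[s,0,.008],[-s,0,.008],[.07,0,-.008],[.07,0,.004]]])
    return np.r_[(q[0]-d2[0]),(q[1]-d2[1])*[1,.5],q[2,1]-232.5,q[3,1]-252]
r=least_squares(f,np.zeros(4)); print(r.x.round(2),r.fun.round(1))
x=r.x; d=Ro.from_rotvec([0,np.radians(x[0]),0]); G3=(d*G[0],c0+d.apply(G[1]-c0)+x[1:4]/1000); print(G3[1]); saveG(G3,'g3.npy')
print('pad',(p+R.apply(G3[1])).round(4),(R*G3[0]).as_matrix()[:,0].round(3))
E
```

```text
dots [[320.4, 227.0], [323.4, 333.5]] [[0.39152737 0.39120994]
 [0.47611216 0.41216941]] 0.08714290432039312 [0.43381977 0.40168967]
[[335.7, 294.1], [326.6, 396.9]]
col [162, 155, 161, 163, 161, 160, 153, 136, 128, 132, 131, 134, 130, 132, 132, 135, 131, 133, 131, 133, 133, 133, 133, 132, 137, 139, 132, 91, 53, 49, 44, 50, 52, 48, 51, 53, 52]
[151, 152, 156, 152, 152, 150, 155, 153, 159, 159, 154, 155, 148, 140, 131, 132, 128, 131, 131, 135, 130, 129] [128, 131, 133, 131, 131, 126, 132, 131, 134, 146, 155, 157, 159, 159, 160, 160, 160, 159, 159, 159, 160, 163]
[ -6.97 -11.49   2.78  26.72] [-3.5  2.2  4.5 -1.4  1.8 -3.3]
[-0.03777381  0.00203988  0.20541795]
pad [0.473  0.0915 0.1113] [-0.044  0.164  0.986]
```

```bash
python3 - <<'E'
from plan import *
from h import *
from scipy.optimize import least_squares
m=eyes.camera_model('wrist'); R,p=cur(); Rc=m['R']@R.as_matrix(); tc=m['t']+m['R']@p
Rt=ori(np.degrees(np.arctan2(-.219,-.976))).as_matrix(); p1=np.array([.4058,.4001,.2825])
m1=dict(intrinsics=m['intrinsics'],R=Rc@Rt.T); m1['t']=tc-m1['R']@p1
w=ray(m1,[(325,223.5),(324,333.5)],.016); s=np.linalg.norm(w[0]-w[1])/2; print('half spacing',s,w.mean(0))
G=loadG('g1.npy'); c0=np.array([0,0,.17])
for s in (s,.045):
  def f(x):
    d=Ro.from_rotvec([0,np.radians(x[0]),0]); Rp=R*d*G[0]; c=p+R.apply(c0+d.apply(G[1]-c0)+x[1:4]/1000)
    q=proj(m,[c+Rp.apply(v) for v in [[s,0,.008],[-s,0,.008],[.07,0,-.008],[.07,0,.004],[.07,.03,-.008],[.07,-.03,-.008],[.07,.03,.004],[.07,-.03,.004]]])
    return np.r_[(q[0]-[329,302]),(q[1]-[327,397]),q[2,1]-232,q[3,1]-251.7,q[4,0]-253,q[5,0]-406,q[6,0]-250.5,q[7,0]-410]
  r=least_squares(f,np.zeros(4)); x=r.x; print(s,x.round(2),r.fun.round(1))
  d=Ro.from_rotvec([0,np.radians(x[0]),0]); G3=(d*G[0],c0+d.apply(G[1]-c0)+x[1:4]/1000)
  print('pad',(p+R.apply(G3[1])).round(4),'top',(R*G3[0]).as_matrix()[:,0].round(3)); saveG(G3,'g3.npy')
E
```

```text
half spacing 0.04484685160621056 [0.43215396 0.40325285]
0.04484685160621056 [-0.01 -1.01  1.26  2.13] [ 0.4  0.7  1.8 -0.1 -0.8  0.3  1.1 -1.3 -1.5  0.2]
pad [0.4742 0.078  0.1317] top [-0.018  0.046  0.999]
0.045 [ 0.04 -1.01  1.26  2.12] [ 0.4  0.5  1.8 -0.1 -0.8  0.3  1.1 -1.3 -1.6  0.2]
pad [0.4742 0.078  0.1317] top [-0.018  0.045  0.999]
```

The fit agrees with the original untilted grip, with residuals around 1 px. The far wall of the stand matches my slot estimate to about 1 mm. I'll undo the tilt and insert.

```bash
sed -i 's/SLOT=np.array(\[.4703,.0753\])/SLOT=np.array([.4690,.0751])/' plan.py; python3 - <<'E'
from plan import *
G=loadG('g3.npy'); Rp=padR(Z,yv(SD-90))
a=plan(tcp_for(Rp,[*SLOT,.128],G),tmax=.3)
a=plan(tcp_for(Rp,[*SLOT,.103],G),a)
E
```

```text
2 rows [-0.01, 0.27, 0.06, -0.16, -0.07, -0.01] mid [ 0.501 -0.077  0.23 ] end [ 0.5005 -0.0765  0.2302] zmin 0.23 err 0.0003 0.05
1 rows [0.0, 0.01, 0.0, -0.57, -0.01, 0.26] mid [ 0.5   -0.077  0.205] end [ 0.5002 -0.077   0.2052] zmin 0.205 err 0.0002 0.02
```

Emit:
step_arm --rows '[[[0, 0.27, 0.06, -0.16, -0.07, 0, 0.3], [0, 0.27, 0.06, -0.16, -0.07, 0, 0.3], [0, 0, 0, 0, 0, 0, 0.3], [0, 0, 0, 0, 0, 0, 0.3]]]'

```text
t: 8.28
tcp_pos: [0.5002, -0.0761, 0.2288]
orientation: [-0.416, 0.533, 0.656, 0.336]
wrist_force: [-0.3, -0.2, -2.3]
opening: 0.0582
grasp_force: 66.5
```

```bash
python3 - <<'E'
from plan import *
st();G=loadG('g3.npy'); Rp=padR(Z,yv(SD-90))
a=plan(tcp_for(Rp,[*SLOT,.128],G),tmax=.3)
a=plan(tcp_for(Rp,[*SLOT,.108],G))
E
```

```text
t 8.28 p [ 0.5002 -0.0761  0.2288] z [-0.188  0.884 -0.429] x [-0.087  0.42   0.904] F [-0.3 -0.2 -2.3] op 0.0582 g 66.5 j [-21.  43.   1.  97.  49.  34.]
1 rows [-0.02, 0.01, -0.02, 0.03, 0.0, -0.03] mid [ 0.5   -0.077  0.23 ] end [ 0.5003 -0.0767  0.2304] zmin 0.23 err 0.0002 0.01
1 rows [-0.02, 0.01, -0.02, -0.43, 0.0, 0.18] mid [ 0.5   -0.077  0.21 ] end [ 0.5003 -0.077   0.2101] zmin 0.21 err 0.0002 0.01
```

Good. I'll go down about 20 mm in two rows, watching the force.

Emit:
step_arm --rows '[[[-0.02, 0.01, -0.02, -0.21, 0, 0.09, 0.3], [0, 0, 0, -0.22, 0, 0.09, 0.3], [0, 0, 0, 0, 0, 0, 0.3], [0, 0, 0, 0, 0, 0, 0.3]]]'

```text
t: 8.62
tcp_pos: [0.5, -0.0767, 0.209]
orientation: [-0.416, 0.532, 0.656, 0.337]
wrist_force: [-0.3, -0.1, -1.8]
opening: 0.0578
grasp_force: 66.4
```

```bash
python3 - <<'E'
from plan import *
st();G=loadG('g3.npy'); Rp=padR(Z,yv(SD-90))
a=plan(tcp_for(Rp,[*SLOT,.083],G))
E
```

```text
t 8.62 p [ 0.5    -0.0767  0.209 ] z [-0.187  0.885 -0.427] x [-0.087  0.418  0.904] F [-0.3 -0.1 -1.8] op 0.0578 g 66.4 j [-21.  45.   0.  95.  49.  33.]
1 rows [-0.01, -0.01, -0.01, -0.54, 0.01, 0.25] mid [ 0.5   -0.077  0.185] end [ 0.5004 -0.0768  0.1852] zmin 0.185 err 0.0 0.02
```

It has entered the slot with no contact force. Continuing down.

Emit:
step_arm --rows '[[[0, 0, 0, -0.2, 0, 0.09, 0.3], [0, 0, 0, -0.18, 0, 0.08, 0.3], [0, 0, 0, -0.18, 0, 0.08, 0.3], [0, 0, 0, 0, 0, 0, 0.3]]]'

```text
t: 8.95
tcp_pos: [0.4998, -0.0772, 0.1832]
orientation: [-0.416, 0.532, 0.656, 0.337]
wrist_force: [-0.0, 1.0, -1.9]
opening: 0.0582
grasp_force: 66.4
```

Emit:
step_arm --rows '[[[0, 0, 0, -0.05, 0, 0.02, 0.3], [0, 0, 0, 0, 0, 0, 0.3]]]'

```text
t: 9.12
tcp_pos: [0.5001, -0.0775, 0.1824]
orientation: [-0.416, 0.532, 0.656, 0.337]
wrist_force: [-1.3, 1.0, -3.0]
opening: 0.0578
grasp_force: 66.4
```

Emit:
step_arm --rows '[[[0, 0, 0, 0, 0, 0, 1], [0, 0, 0, 0, 0, 0, 1], [0, 0, 0, 0, 0, 0, 1], [0, 0, 0, 0, 0, -0.3, 1], [0, 0, 0, 0, 0, -0.6, 1]]]'

```text
t: 9.53
tcp_pos: [0.5066, -0.1082, 0.1981]
orientation: [-0.417, 0.532, 0.656, 0.337]
wrist_force: [-0.4, -0.4, -0.6]
opening: 0.0853
grasp_force: 0.0
```

Emit:
step_arm --rows '[[[0, 0, 0, 0, 0, -0.8, 1], [0, 0, 0, 0.3, 0, -0.8, 1], [0, 0, 0, 0.6, 0, -0.6, 1], [0, 0, 0, 0.9, 0, 0, 1], [0, 0, 0, 0.9, 0, 0, 1]]]'

```text
t: 9.95
tcp_pos: [0.5138, -0.143, 0.3344]
orientation: [-0.415, 0.533, 0.655, 0.338]
wrist_force: [0.5, 0.1, 0.1]
opening: 0.085
grasp_force: 0.0
```

```bash
python3 - <<'E'
from plan import *
from h import *
st()
a=plan((ori(192),[.42,.10,.42]))
al=35; u=yv(SD-90); Rt=Ro.from_matrix(np.c_[np.sin(np.radians(al))*u+np.cos(np.radians(al))*Z, np.cross(np.cos(np.radians(al))*u-np.sin(np.radians(al))*Z,np.sin(np.radians(al))*u+np.cos(np.radians(al))*Z), np.cos(np.radians(al))*u-np.sin(np.radians(al))*Z])
C=np.r_[SLOT,.112]; pre=C-Rt.apply([0,0,.160+.09]); print(pre)
plan((Rt,pre),a)
im=eyes.camera('scene')[:,:,::-1]; cv2.imwrite('pics/scene3.png',im)
E
```

```text
t 9.95 p [ 0.5138 -0.143   0.3344] z [-0.184  0.885 -0.427] x [-0.087  0.418  0.904] F [0.5 0.1 0.1] op 0.085 g 0.0 j [-26.  43.  17. 116.  45.  28.]
17 rows [0.59, -0.59, -0.94, 0.36, 0.27, 0.13] mid [ 0.523 -0.004  0.417] end [0.4224 0.1007 0.4235] zmin 0.345 err 0.0043 0.35
[0.42642218 0.2754129  0.25539411]
18 rows [0.48, 0.48, -0.91, -0.3, 0.21, 0.1] mid [0.471 0.217 0.349] end [0.429  0.2726 0.253 ] zmin 0.253 err 0.0046 0.46
```

Emit:
step_arm --rows '[[[0.59, -0.59, -0.94, 0.36, 0.27, 0.13, 1], [0.59, -0.59, -0.94, 0.36, 0.27, 0.13, 1], [0.59, -0.59, -0.94, 0.36, 0.27, 0.13, 1], [0.59, -0.59, -0.94, 0.36, 0.27, 0.13, 1], [0.59, -0.59, -0.94, 0.36, 0.27, 0.13, 1]]]'

```text
t: 10.42
tcp_pos: [0.5376, -0.0684, 0.3858]
orientation: [-0.315, 0.368, 0.836, 0.257]
wrist_force: [0.3, -0.0, 0.5]
opening: 0.0854
grasp_force: 0.0
```

Emit:
step_arm --rows '[[[0.59, -0.59, -0.94, 0.36, 0.27, 0.13, 1], [0.59, -0.59, -0.94, 0.36, 0.27, 0.13, 1], [0.59, -0.59, -0.94, 0.36, 0.27, 0.13, 1], [0.59, -0.59, -0.94, 0.36, 0.27, 0.13, 1], [0.59, -0.59, -0.94, 0.36, 0.27, 0.13, 1]]]'

```text
t: 10.83
tcp_pos: [0.5143, 0.0139, 0.422]
orientation: [-0.191, 0.177, 0.952, 0.158]
wrist_force: [-0.8, 0.4, 0.4]
opening: 0.0856
grasp_force: 0.0
```

Emit:
step_arm --rows '[[[0.59, -0.59, -0.94, 0.36, 0.27, 0.13, 1], [0.59, -0.59, -0.94, 0.36, 0.27, 0.13, 1], [0.59, -0.59, -0.94, 0.36, 0.27, 0.13, 1], [0.59, -0.59, -0.94, 0.36, 0.27, 0.13, 1], [0.59, -0.59, -0.94, 0.36, 0.27, 0.13, 1]]]'

```text
t: 11.25
tcp_pos: [0.4524, 0.0827, 0.4293]
orientation: [-0.054, -0.027, 0.997, 0.047]
wrist_force: [-0.0, 0.4, -0.5]
opening: 0.0854
grasp_force: 0.0
```

Emit:
step_arm --rows '[[[0.59, -0.59, -0.94, 0.36, 0.27, 0.13, 1], [0.59, -0.59, -0.94, 0.36, 0.27, 0.13, 1]]]'

```text
t: 11.42
tcp_pos: [0.421, 0.102, 0.4228]
orientation: [0.003, -0.108, 0.994, 0.002]
wrist_force: [-0.4, 0.7, -0.6]
opening: 0.0855
grasp_force: 0.0
```

Emit:
step_arm --rows '[[[0.48, 0.48, -0.91, -0.3, 0.21, 0.1, 1], [0.48, 0.48, -0.91, -0.3, 0.21, 0.1, 1], [0.48, 0.48, -0.91, -0.3, 0.21, 0.1, 1], [0.48, 0.48, -0.91, -0.3, 0.21, 0.1, 1], [0.48, 0.48, -0.91, -0.3, 0.21, 0.1, 1]]]'

```text
t: 11.83
tcp_pos: [0.4611, 0.16, 0.3947]
orientation: [-0.091, -0.3, 0.943, -0.113]
wrist_force: [-0.7, -0.2, 0.2]
opening: 0.0854
grasp_force: 0.0
```

Emit:
step_arm --rows '[[[0.48, 0.48, -0.91, -0.3, 0.21, 0.1, 1], [0.48, 0.48, -0.91, -0.3, 0.21, 0.1, 1], [0.48, 0.48, -0.91, -0.3, 0.21, 0.1, 1], [0.48, 0.48, -0.91, -0.3, 0.21, 0.1, 1], [0.48, 0.48, -0.91, -0.3, 0.21, 0.1, 1]]]'

```text
t: 12.25
tcp_pos: [0.4704, 0.2183, 0.3475]
orientation: [-0.177, -0.474, 0.834, -0.22]
wrist_force: [0.3, -0.5, -1.2]
opening: 0.0852
grasp_force: 0.0
```

Emit:
step_arm --rows '[[[0.48, 0.48, -0.91, -0.3, 0.21, 0.1, 1], [0.48, 0.48, -0.91, -0.3, 0.21, 0.1, 1], [0.48, 0.48, -0.91, -0.3, 0.21, 0.1, 1], [0.48, 0.48, -0.91, -0.3, 0.21, 0.1, 1], [0.48, 0.48, -0.91, -0.3, 0.21, 0.1, 1]]]'

```text
t: 12.67
tcp_pos: [0.4506, 0.2609, 0.2886]
orientation: [-0.252, -0.619, 0.674, -0.314]
wrist_force: [0.4, -0.9, 0.4]
opening: 0.0855
grasp_force: 0.0
```

Emit:
step_arm --rows '[[[0.48, 0.48, -0.91, -0.3, 0.21, 0.1, 1], [0.48, 0.48, -0.91, -0.3, 0.21, 0.1, 1], [0.48, 0.48, -0.91, -0.3, 0.21, 0.1, 1], [0, 0, 0, 0, 0, 0, 1]]]'

```text
t: 13.0
tcp_pos: [0.4263, 0.2737, 0.2498]
orientation: [0.292, 0.689, -0.556, 0.362]
wrist_force: [-0.5, -0.2, -0.5]
opening: 0.0852
grasp_force: 0.0
```

```bash
cat >> plan.py <<'E'
def side(u,al):
    a=np.radians(al); z=np.cos(a)*u-np.sin(a)*Z; x=np.sin(a)*u+np.cos(a)*Z; return Ro.from_matrix(np.c_[x,np.cross(z,x),z])
E
python3 - <<'E'
from plan import *
from h import *
st(); m=eyes.camera_model('wrist'); im=eyes.camera('wrist')[:,:,::-1]; cv2.imwrite('pics/w3.png',im)
C=np.r_[SLOT,.080]; Rp=padR(Z,yv(SD-90))
print('exp white',proj(m,[C+Rp.apply([a*.07,b*.03,-.008]) for a,b in [(1,1),(1,-1),(-1,-1),(-1,1)]]).round(1).tolist())
print('exp top steel',proj(m,[C+Rp.apply([.07,b*.03,.008]) for b in [1,-1]]).round(1).tolist())
h=cv2.cvtColor(im,cv2.COLOR_BGR2HSV); print(h[300,300:340:20].tolist())
Rt=side(yv(SD-90),35); C[2]=.112; plan((Rt,C-Rt.apply([0,0,.16+.09])))
E
```

```text
t 13.0 p [0.4263 0.2737 0.2498] z [ 0.174 -0.804 -0.568] x [ 0.12  -0.555  0.823] F [-0.5 -0.2 -0.5] op 0.0852 g 0.0 j [ 44.  37.  -1.  89. -44. -42.]
exp white [[381.6, 223.2], [276.4, 223.0], [295.5, 326.9], [362.4, 327.1]]
exp top steel [[379.1, 203.2], [279.0, 203.0]]
[[18, 33, 92], [18, 33, 94]]
1 rows [-0.02, -0.04, -0.05, 0.06, 0.01, -0.1] mid [0.426 0.275 0.255] end [0.4264 0.2754 0.2555] zmin 0.255 err 0.0001 0.02
```

View pics/w3.png

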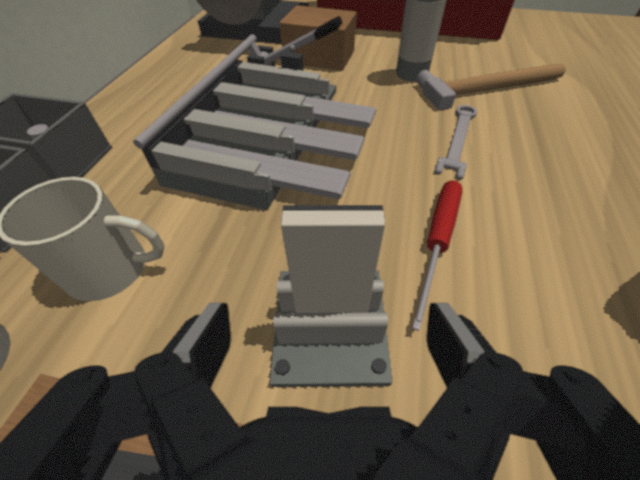

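The wrist view shows the pad upright in the slot, white face towards the tool, centred at u≈333 (expected 329), about 2.5 mm off in tool y. I'll advance and grip.

Emit:
step_arm --rows '[[[-0.02, -0.04, -0.05, 0.06, 0.06, 0.4, 1], [0, 0, 0, 0, 0, 0.5, 1], [0, 0, 0, 0, 0, 0.5, 1], [0, 0, 0, 0, 0, 0.4, 1], [0, 0, 0, 0, 0, 0.3, 1]]]'

```text
t: 13.47
tcp_pos: [0.4412, 0.2029, 0.2062]
orientation: [0.289, 0.688, -0.561, 0.358]
wrist_force: [-0.1, 1.3, -0.1]
opening: 0.0856
grasp_force: 0.0
```

```bash
python3 - <<'E'
from plan import *
st(); Rt=side(yv(SD-90),35); C=np.r_[SLOT,.112]; plan((Rt,C-Rt.apply([0,-.0024,.16])))
E
```

```text
t 13.47 p [0.4412 0.2029 0.2062] z [ 0.168 -0.8   -0.576] x [ 0.113 -0.565  0.818] F [-0.1  1.3 -0.1] op 0.0856 g 0.0 j [ 37.  35. -11.  75. -48. -50.]
1 rows [0.02, 0.03, -0.08, -0.05, 0.04, 0.03] mid [0.44  0.203 0.204] end [0.4396 0.2027 0.2039] zmin 0.204 err 0.0002 0.02
```

Emit:
step_arm --rows '[[[0.02, 0.03, -0.08, -0.05, 0.04, 0.03, 1], [0, 0, 0, 0, 0, 0, 1], [0, 0, 0, 0, 0, 0, 0.3], [0, 0, 0, 0, 0, 0, 0.3], [0, 0, 0, 0, 0, 0, 0.3]]]'

```text
t: 13.88
tcp_pos: [0.439, 0.2046, 0.2042]
orientation: [0.291, 0.691, -0.556, 0.36]
wrist_force: [-0.8, 1.0, 4.1]
opening: 0.059
grasp_force: 63.1
```

Emit:
step_arm --rows '[[[0, 0, 0, 0, 0, 0, 0.3], [0, 0, 0, 0, 0, 0, 0.3], [0, 0, 0, 0, 0, 0, 0.3]]]'

```text
t: 14.13
tcp_pos: [0.4389, 0.2047, 0.2041]
orientation: [0.291, 0.691, -0.556, 0.36]
wrist_force: [-2.2, 0.6, 8.0]
opening: 0.0587
grasp_force: 63.3
```

```bash
python3 - <<'E'
from plan import *
st(); R,p=cur()
# assume pad upright at slot centre; lateral from the fingers' middle
ax=p+R.apply([0,0,.16]); e=(ax[:2]-SLOT)@yv(SD)[:2]; C=np.r_[SLOT+e*yv(SD)[:2],.080]; print('e',e,ax,(ax[:2]-SLOT)@yv(SD-90)[:2])
Rp=padR(Z,np.cross(R.as_matrix()[:,1]*-1,Z)*-1/np.linalg.norm(np.cross(R.as_matrix()[:,1],Z)))
print('steel n',Rp.as_matrix()[:,2])
E
```

```text
t 14.13 p [0.4389 0.2047 0.2041] z [ 0.174 -0.802 -0.572] x [ 0.123 -0.558  0.82 ] F [-2.2  0.6  8. ] op 0.0587 g 63.3 j [ 38.  35. -12.  75. -48. -51.]
e -0.0019653035427205728 [0.4667164  0.07639093 0.11259126] -0.0017375038792282322
steel n [-0.21319541  0.97700958  0.        ]
```

```bash
cat >> plan.py <<'E'
def lane_pose(k,dx,z,G,dy=0):
    f=yv(RY); c=np.r_[LANE[k],0]+f*dx+np.cross(Z,f)*dy; c[2]=z; return tcp_for(padR(-f,-Z),c,G)
E
python3 - <<'E'
from plan import *
R,p=cur(); ax=p+R.apply([0,0,.16]); e=(ax[:2]-SLOT)@yv(SD)[:2]
G=grip_from(padR(Z,np.array([.2132,-.977,0])),np.r_[SLOT+e*yv(SD)[:2],.080]); saveG(G,'g4.npy'); print(G[1])
a=plan((R,p+[0,0,.12]))
T=lane_pose(3,-.155,.14,G); print(T[1],T[0].as_matrix()[:,2].round(2))
a=plan(T,a)
E
```

```text
[-2.57404724e-02 -4.77681260e-05  1.80065759e-01]
3 rows [0.0, 0.0, 0.0, 0.82, 0.0, -0.57] mid [0.439 0.205 0.284] end [0.4391 0.2045 0.3239] zmin 0.244 err 0.0003 0.0
[ 0.3585442  -0.08034468  0.27298372] [ 0.57 -0.05 -0.82]
24 rows [-0.17, -0.5, 0.95, 0.33, -0.09, 0.16] mid [0.439 0.023 0.365] end [ 0.3522 -0.0774  0.2766] zmin 0.277 err 0.0079 0.33
```

Emit:
step_arm --rows '[[[0, 0, 0, 0.82, 0, -0.57, 0.3], [0, 0, 0, 0.82, 0, -0.57, 0.3], [0, 0, 0, 0.82, 0, -0.57, 0.3]]]'

```text
t: 14.38
tcp_pos: [0.4387, 0.2042, 0.3248]
orientation: [0.292, 0.691, -0.556, 0.359]
wrist_force: [1.3, 0.5, -2.2]
opening: 0.0584
grasp_force: 65.9
```

Emit:
step_arm --rows '[[[-0.17, -0.5, 0.95, 0.33, -0.09, 0.16, 0.3], [-0.17, -0.5, 0.95, 0.33, -0.09, 0.16, 0.3], [-0.17, -0.5, 0.95, 0.33, -0.09, 0.16, 0.3], [-0.17, -0.5, 0.95, 0.33, -0.09, 0.16, 0.3], [-0.17, -0.5, 0.95, 0.33, -0.09, 0.16, 0.3]]]'

```text
t: 14.8
tcp_pos: [0.4599, 0.1388, 0.3549]
orientation: [-0.173, -0.584, 0.728, -0.313]
wrist_force: [-1.1, -0.6, -1.4]
opening: 0.0585
grasp_force: 65.8
```

Emit:
step_arm --rows '[[[-0.17, -0.5, 0.95, 0.33, -0.09, 0.16, 0.3], [-0.17, -0.5, 0.95, 0.33, -0.09, 0.16, 0.3], [-0.17, -0.5, 0.95, 0.33, -0.09, 0.16, 0.3], [-0.17, -0.5, 0.95, 0.33, -0.09, 0.16, 0.3], [-0.17, -0.5, 0.95, 0.33, -0.09, 0.16, 0.3]]]'

```text
t: 15.22
tcp_pos: [0.4535, 0.0652, 0.3682]
orientation: [-0.047, -0.446, 0.858, -0.25]
wrist_force: [-0.4, -0.9, -1.8]
opening: 0.0583
grasp_force: 65.8
```

Emit:
step_arm --rows '[[[-0.17, -0.5, 0.95, 0.33, -0.09, 0.16, 0.3], [-0.17, -0.5, 0.95, 0.33, -0.09, 0.16, 0.3], [-0.17, -0.5, 0.95, 0.33, -0.09, 0.16, 0.3], [-0.17, -0.5, 0.95, 0.33, -0.09, 0.16, 0.3], [-0.17, -0.5, 0.95, 0.33, -0.09, 0.16, 0.3]]]'

```text
t: 15.63
tcp_pos: [0.4252, -0.0035, 0.3572]
orientation: [0.082, -0.283, 0.94, -0.173]
wrist_force: [-0.1, -0.9, -2.8]
opening: 0.0586
grasp_force: 65.8
```

Emit:
step_arm --rows '[[[-0.17, -0.5, 0.95, 0.33, -0.09, 0.16, 0.3], [-0.17, -0.5, 0.95, 0.33, -0.09, 0.16, 0.3], [-0.17, -0.5, 0.95, 0.33, -0.09, 0.16, 0.3], [-0.17, -0.5, 0.95, 0.33, -0.09, 0.16, 0.3], [-0.17, -0.5, 0.95, 0.33, -0.09, 0.16, 0.3]]]'

```text
t: 16.05
tcp_pos: [0.3846, -0.055, 0.3207]
orientation: [0.207, -0.104, 0.969, -0.087]
wrist_force: [0.9, 0.5, -2.7]
opening: 0.0585
grasp_force: 65.8
```

Emit:
step_arm --rows '[[[-0.17, -0.5, 0.95, 0.33, -0.09, 0.16, 0.3], [-0.17, -0.5, 0.95, 0.33, -0.09, 0.16, 0.3], [-0.17, -0.5, 0.95, 0.33, -0.09, 0.16, 0.3], [-0.17, -0.5, 0.95, 0.33, -0.09, 0.16, 0.3]]]'

```text
t: 16.38
tcp_pos: [0.3515, -0.078, 0.276]
orientation: [0.298, 0.044, 0.953, -0.013]
wrist_force: [0.6, -0.3, -2.6]
opening: 0.0585
grasp_force: 65.8
```

```bash
python3 - <<'E'
from plan import *
from h import *
st(); m=eyes.camera_model('wrist'); im=eyes.camera('wrist')[:,:,::-1]; cv2.imwrite('pics/w4.png',im)
G=loadG('g4.npy'); R,p=cur(); Rp=R*G[0]; c=p+R.apply(G[1]); print('pad',c.round(4),Rp.as_matrix().round(3).tolist())
print('white',proj(m,[c+Rp.apply([a*.07,b*.03,-.008]) for a,b in [(1,1),(1,-1),(-1,-1),(-1,1)]]).round(1).tolist())
f=yv(RY)[:2];l=np.array([-f[1],f[0]])
for k in (3,2): print(k,'tongue at mouth',proj(m,[np.r_[LANE[k]-f*.07+l*s,.03] for s in (.02,-.02)]).round(1).tolist(),'tip',proj(m,[np.r_[LANE[k]-f*.15+l*s,.03] for s in (.02,-.02)]).round(1).tolist(),'stop end lips',proj(m,[np.r_[LANE[k]+f*.071+l*s,.03] for s in (.02,-.02)]).round(1).tolist())
plan(lane_pose(3,-.155,.14,G))
E
```

```text
t 16.38 p [ 0.3515 -0.078   0.276 ] z [ 0.568 -0.052 -0.822] x [-0.818  0.077 -0.57 ] F [ 0.6 -0.3 -2.6] op 0.0585 g 65.8 j [-15. -17. -57.  16.   5.  -8.]
pad [ 0.4722 -0.0892  0.1395] [[-0.995, 0.099, -0.003], [0.099, 0.995, 0.006], [0.004, 0.006, -1.0]]
white [[416.9, 279.1], [236.8, 278.1], [280.8, 391.3], [371.6, 391.7]]
3 tongue at mouth [[347.9, 266.0], [305.1, 266.2]] tip [[352.2, 205.5], [298.7, 205.8]] stop end lips [[343.4, 329.1], [311.7, 329.3]]
2 tongue at mouth [[267.7, 266.5], [224.9, 266.7]] tip [[252.0, 206.1], [198.5, 206.5]] stop end lips [[284.1, 329.4], [252.4, 329.6]]
1 rows [-0.02, -0.04, -0.15, -0.2, -0.04, 0.14] mid [ 0.359 -0.08   0.273] end [ 0.3587 -0.0804  0.2729] zmin 0.273 err 0.0002 0.03
```

View pics/w4.png

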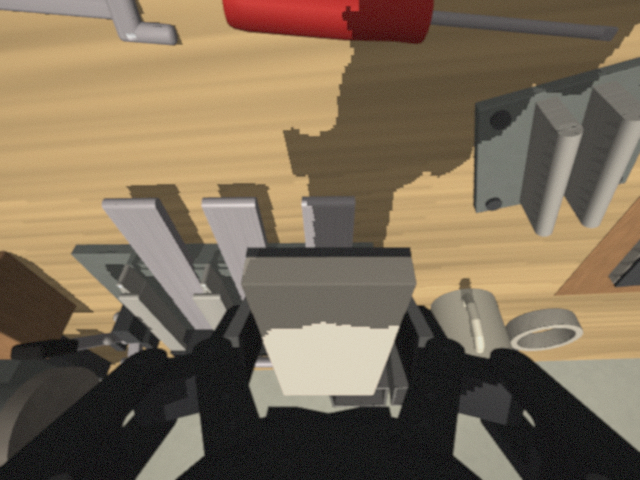

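```bash
python3 - <<'E'
from h import *
im=cv2.imread('pics/w4.png'); g=cv2.GaussianBlur(cv2.cvtColor(im,cv2.COLOR_BGR2GRAY),(3,3),0).astype(int)
c=g[:,310:350].mean(1).astype(int); print('col',[(v,c[v]) for v in range(242,296)]); print([(v,int(g[v,320:340].mean())) for v in range(384,404)])
for v in (252,262,280,291,385): 
    d=np.abs(np.diff(im[v].astype(int),axis=0)).sum(1); print(v,[(u,int(d[u])) for u in range(225,430) if d[u]>35])
E
```

```text
col [(242, np.int64(91)), (243, np.int64(91)), (244, np.int64(91)), (245, np.int64(89)), (246, np.int64(81)), (247, np.int64(65)), (248, np.int64(49)), (249, np.int64(42)), (250, np.int64(41)), (251, np.int64(41)), (252, np.int64(41)), (253, np.int64(41)), (254, np.int64(41)), (255, np.int64(48)), (256, np.int64(65)), (257, np.int64(88)), (258, np.int64(105)), (259, np.int64(111)), (260, np.int64(111)), (261, np.int64(111)), (262, np.int64(111)), (263, np.int64(111)), (264, np.int64(111)), (265, np.int64(112)), (266, np.int64(112)), (267, np.int64(112)), (268, np.int64(112)), (269, np.int64(112)), (270, np.int64(112)), (271, np.int64(112)), (272, np.int64(112)), (273, np.int64(112)), (274, np.int64(112)), (275, np.int64(112)), (276, np.int64(112)), (277, np.int64(112)), (278, np.int64(112)), (279, np.int64(112)), (280, np.int64(113)), (281, np.int64(114)), (282, np.int64(116)), (283, np.int64(118)), (284, np.int64(117)), (285, np.int64(113)), (286, np.int64(108)), (287, np.int64(106)), (288, np.int64(105)), (289, np.int64(105)), (290, np.int64(105)), (291, np.int64(106)), (292, np.int64(106)), (293, np.int64(105)), (294, np.int64(105)), (295, np.int64(106))]
[(384, 212), (385, 212), (386, 212), (387, 212), (388, 211), (389, 212), (390, 212), (391, 211), (392, 211), (393, 208), (394, 192), (395, 163), (396, 135), (397, 123), (398, 124), (399, 126), (400, 128), (401, 131), (402, 132), (403, 134)]
252 [(244, 47), (245, 116), (246, 119), (320, 36), (409, 77), (410, 129), (411, 77)]
262 [(225, 91), (244, 36), (248, 44), (411, 48), (412, 55)]
280 [(231, 60), (232, 107), (233, 98), (239, 36), (240, 54), (241, 40), (242, 36), (415, 57), (416, 47)]
291 [(236, 80), (237, 96), (238, 112), (242, 52), (243, 61), (244, 56), (412, 67), (413, 83)]
385 [(243, 39), (246, 40), (247, 97), (248, 152), (249, 90), (250, 36), (279, 50), (280, 43), (375, 73), (376, 140), (377, 130), (393, 39), (407, 62), (408, 57), (409, 38), (413, 36)]
```

```bash
cat > fit.py <<'E'
from plan import *
from h import *
from scipy.optimize import least_squares
def fit(gin,gout,steel,iface,wr,fr,l280,r280,l385,r385):
    m=eyes.camera_model('wrist'); R,p=cur(); G=loadG(gin); c0=np.array([0,0,.16])
    def GG(x):
        d=Ro.from_rotvec([0,np.radians(x[0]),0]); return d*G[0],c0+d.apply(G[1]-c0)+x[1:4]/1000
    def f(x):
        g=GG(x); q=lambda v: proj(m,p+R.apply(g[1]+g[0].apply(v)))[0]
        r=[q([.07,0,.008])[1]-steel,q([.07,0,.004])[1]-iface,q([.07,0,-.008])[1]-wr,q([-.07,0,-.008])[1]-fr]
        for s,e,a in ((1,r280,r385),(-1,l280,l385)):   # side edges of the white face crossed at two rows
            A,B=q([.07,s*.03,-.008]),q([-.07,s*.03,-.008])
            for v,u in ((wr,e),(385,a)): r.append(A[0]+(B[0]-A[0])*(v-A[1])/(B[1]-A[1])-u)
        return r
    s=least_squares(f,np.zeros(4)); print(s.x.round(2),s.fun.round(1)); g=GG(s.x); saveG(g,gout)
    print('pad',(p+R.apply(g[1])).round(4),(R*g[0]).as_matrix().round(3).tolist()); return g
E
sed -i 's/^LANE=.*/LANE={k:np.array(v)+[.0003,.003] for k,v in {2:(.6301,-.1792),3:(.6366,-.1045),1:(.6236,-.2539)}.items()}/' plan.py
python3 - <<'E'
from fit import *
G=fit('g4.npy','g5.npy',247.3,256.5,285,395,241.5,414.5,279.5,376)
a=plan(lane_pose(3,-.155,.10,G)); plan(lane_pose(3,-.155,.044,G),a)
E
```

```text
[-0.54 -0.    0.63  4.2 ] [ 0.6 -0.  -0.5 -0.2  0.1  0.2 -0.1 -0.2]
pad [ 0.4747 -0.0888  0.1364] [[-0.995, 0.099, 0.006], [0.099, 0.995, 0.005], [-0.006, 0.006, -1.0]]
1 rows [-0.02, 0.06, -0.15, 0.33, 0.02, 0.85] mid [ 0.358 -0.078  0.237] end [ 0.3577 -0.0777  0.2375] zmin 0.237 err 0.0003 0.03
2 rows [0.0, 0.0, 0.0, 0.4, 0.0, 0.58] mid [ 0.357 -0.078  0.181] end [ 0.3574 -0.0777  0.1811] zmin 0.181 err 0.0003 0.03
```

The fit residuals are below 0.6 px, so the pad pose in the gripper is well known. I'll lower it to the tongue.

Emit:
step_arm --rows '[[[-0.02, 0.06, -0.15, 0.17, 0.01, 0.43, 0.3], [0, 0, 0, 0.16, 0.01, 0.42, 0.3], [0, 0, 0, 0.4, 0, 0.58, 0.3], [0, 0, 0, 0.4, 0, 0.58, 0.3], [0, 0, 0, 0, 0, 0, 0.3]]]'

```text
t: 16.85
tcp_pos: [0.3629, -0.079, 0.1837]
orientation: [0.293, 0.035, 0.955, -0.015]
wrist_force: [-0.2, 0.3, -1.4]
opening: 0.0585
grasp_force: 67.6
```

```bash
python3 - <<'E'
from plan import *
st(); G=loadG('g5.npy'); R,p=cur(); print('pad',(p+R.apply(G[1])).round(4))
a=plan(lane_pose(3,-.150,.040,G)); plan(lane_pose(3,-.06,.040,G),a,nmin=4)
E
```

```text
t 16.85 p [ 0.3629 -0.079   0.1837] z [ 0.558 -0.05  -0.828] x [-0.826  0.058 -0.56 ] F [-0.2  0.3 -1.4] op 0.0585 g 67.6 j [-14.  -4. -65.  -4.   5.  -8.]
pad [ 0.4871 -0.0891  0.0458]
1 rows [-0.03, -0.06, 0.14, 0.1, 0.02, 0.13] mid [ 0.363 -0.078  0.177] end [ 0.3626 -0.0782  0.1772] zmin 0.177 err 0.0002 0.03
4 rows [0.0, 0.0, 0.0, -0.47, 0.0, 0.32] mid [ 0.431 -0.084  0.177] end [ 0.4532 -0.0859  0.1774] zmin 0.177 err 0.001 0.03
```

Emit:
step_arm --rows '[[[-0.03, -0.06, 0.14, 0.1, 0.02, 0.13, 0.3], [0, 0, 0, -0.2, 0, 0.13, 0.3], [0, 0, 0, -0.2, 0, 0.13, 0.3], [0, 0, 0, -0.2, 0, 0.13, 0.3], [0, 0, 0, 0, 0, 0, 0.3]]]'

```text
t: 17.27
tcp_pos: [0.3936, -0.0815, 0.182]
orientation: [0.293, 0.041, 0.955, -0.012]
wrist_force: [-2.8, -0.3, -7.7]
opening: 0.0587
grasp_force: 66.9
```

```bash
python3 - <<'E'
from plan import *
st(); G=loadG('g5.npy'); R,p=cur(); c=p+R.apply(G[1]); f=yv(RY);d=c-np.r_[LANE[3],.038]; print('pad',c.round(4),'dx',d@f,'dy',d@np.cross(Z,f))
plan(lane_pose(3,-.06,.040,G),nmin=4)
E
```

```text
t 17.27 p [ 0.3936 -0.0815  0.182 ] z [ 0.558 -0.047 -0.828] x [-0.825  0.072 -0.56 ] F [-2.8 -0.3 -7.7] op 0.0587 g 66.9 j [-13.  -0. -62.  -5.   5.  -7.]
pad [ 0.5178 -0.0915  0.0442] dx -0.1195299537096246 dy -0.00040376759019065066
4 rows [0.0, -0.01, 0.0, -0.29, 0.0, 0.23] mid [ 0.438 -0.085  0.179] end [ 0.4524 -0.0866  0.1776] zmin 0.178 err 0.0006 0.12
```

Emit:
step_arm --rows '[[[0, 0, 0, 0.05, 0, 0.08, 0.3], [0, 0, 0, 0, 0, 0, 0.3]]]'

```text
t: 17.43
tcp_pos: [0.3938, -0.0817, 0.1787]
orientation: [0.294, 0.041, 0.955, -0.012]
wrist_force: [0.5, -0.1, -2.1]
opening: 0.0587
grasp_force: 66.9
```

```bash
python3 - <<'E'
from plan import *
st(); G=loadG('g5.npy')
plan(lane_pose(3,-.06,.040,G),nmin=4)
E
```

```text
t 17.43 p [ 0.3938 -0.0817  0.1787] z [ 0.561 -0.047 -0.826] x [-0.823  0.072 -0.563] F [ 0.5 -0.1 -2.1] op 0.0587 g 66.9 j [-13.   0. -62.  -6.   5.  -7.]
4 rows [0.0, 0.0, 0.0, -0.3, 0.0, 0.21] mid [ 0.438 -0.085  0.178] end [ 0.4521 -0.0868  0.178 ] zmin 0.178 err 0.0009 0.11
```

Free again. Sliding in.

Emit:
step_arm --rows '[[[0, 0, 0, -0.25, 0, 0.18, 0.3], [0, 0, 0, -0.3, 0, 0.21, 0.3], [0, 0, 0, -0.3, 0, 0.21, 0.3], [0, 0, 0, 0, 0, 0, 0.3]]]'

```text
t: 17.77
tcp_pos: [0.4374, -0.0857, 0.1789]
orientation: [0.296, 0.041, 0.954, -0.012]
wrist_force: [1.5, 0.2, -3.8]
opening: 0.0581
grasp_force: 66.8
```

```bash
python3 - <<'E'
from plan import *
st(); G=loadG('g5.npy'); R,p=cur(); c=p+R.apply(G[1]); f=yv(RY);d=c-np.r_[LANE[3],.038]; print('pad',c.round(4),'dx',d@f,'dy',d@np.cross(Z,f))
plan(lane_pose(3,-.06,.040,G))
E
```

```text
t 17.77 p [ 0.4374 -0.0857  0.1789] z [ 0.563 -0.048 -0.825] x [-0.822  0.072 -0.565] F [ 1.5  0.2 -3.8] op 0.0581 g 66.8 j [-12.   5. -57.  -6.   4.  -6.]
pad [ 0.5624 -0.0957  0.0418] dx -0.07473654961402378 dy -0.0007162898296218147
1 rows [0.01, 0.02, -0.01, -0.28, 0.02, 0.24] mid [ 0.452 -0.086  0.177] end [ 0.452  -0.0861  0.1774] zmin 0.177 err 0.0003 0.04
```

The pad is 65 mm into lane 3. I'll release, back off, shut the fingers and push it home with the tool vertical.

Emit:
step_arm --rows '[[[0, 0, 0, 0, 0, 0, 1], [0, 0, 0, 0, 0, 0, 1], [0, 0, 0, 0, 0, 0, 1], [0, 0, 0, 0, 0, -0.4, 1], [0, 0, 0, 0, 0, -0.8, 1]]]'

```text
t: 18.18
tcp_pos: [0.4071, -0.0829, 0.216]
orientation: [0.292, 0.042, 0.955, -0.012]
wrist_force: [-0.7, 0.3, -0.3]
opening: 0.0855
grasp_force: 0.0
```

Emit:
step_arm --rows '[[[0, 0, 0, 0, 0, -0.9, 1], [0, 0, 0, 0, 0, -0.5, 0]]]'

```text
t: 18.35
tcp_pos: [0.3746, -0.0801, 0.2657]
orientation: [0.295, 0.042, 0.955, -0.012]
wrist_force: [0.1, -0.4, 0.8]
opening: 0.0754
grasp_force: 0.0
```

```bash
python3 - <<'E'
from plan import *
from h import *
st(); m=eyes.camera_model('wrist'); im=eyes.camera('wrist')[:,:,::-1]; cv2.imwrite('pics/w5.png',im)
f=yv(RY); B=lambda dx,z: np.r_[LANE[3],z]+f*dx
print('exp rear white',proj(m,[B(-.145,.046)+np.cross(Z,f)*s for s in (.03,-.03)]).round(0))
a=plan((ori(180+RY),B(-.175,.26))); a=plan((ori(180+RY),B(-.175,.213)),a); plan((ori(180+RY),B(-.081,.213)),a,nmin=5)
g=cv2.cvtColor(im,cv2.COLOR_BGR2GRAY); print('col',g[150:330:4,325].tolist())
E
```

```text
t 18.35 p [ 0.3746 -0.0801  0.2657] z [ 0.561 -0.048 -0.826] x [-0.823  0.072 -0.563] F [ 0.1 -0.4  0.8] op 0.0754 g 0.0 j [-14. -13. -56.  13.   5.  -7.]
exp rear white [[374. 218.]
 [283. 218.]]
8 rows [0.0, 0.86, 0.0, -0.26, 0.01, 0.12] mid [ 0.431 -0.083  0.269] end [ 0.4643 -0.0849  0.2594] zmin 0.259 err 0.0023 0.1
2 rows [0.01, 0.01, 0.0, 0.02, -0.02, 0.58] mid [ 0.463 -0.086  0.213] end [ 0.4626 -0.0863  0.213 ] zmin 0.213 err 0.0 0.06
5 rows [0.0, 0.0, 0.0, -0.47, 0.0, 0.0] mid [ 0.519 -0.091  0.213] end [ 0.5562 -0.0944  0.213 ] zmin 0.213 err 0.0 0.06
col [84, 85, 85, 81, 85, 84, 84, 87, 85, 82, 94, 71, 62, 107, 108, 112, 192, 206, 210, 208, 207, 206, 208, 207, 207, 210, 207, 207, 209, 209, 207, 207, 208, 207, 209, 209, 210, 207, 209, 207, 206, 156, 155, 154, 158]
```

Emit:
step_arm --rows '[[[0, 0.86, 0, -0.26, 0.01, 0.12, 0], [0, 0.86, 0, -0.26, 0.01, 0.12, 0], [0, 0.86, 0, -0.26, 0.01, 0.12, 0], [0, 0.86, 0, -0.26, 0.01, 0.12, 0], [0, 0.86, 0, -0.26, 0.01, 0.12, 0]]]'

```text
t: 18.82
tcp_pos: [0.4335, -0.0834, 0.2651]
orientation: [0.11, 0.043, 0.993, -0.004]
wrist_force: [-0.2, 0.9, -0.3]
opening: 0.0042
grasp_force: 0.0
```

Emit:
step_arm --rows '[[[0, 0.86, 0, -0.26, 0.01, 0.12, 0], [0, 0.86, 0, -0.26, 0.01, 0.12, 0], [0, 0.86, 0, -0.26, 0.01, 0.12, 0], [0, 0, 0, 0, 0, 0.5, 0], [0, 0, 0, 0, 0, 0, 0]]]'

```text
t: 19.23
tcp_pos: [0.4657, -0.0848, 0.2323]
orientation: [-0.003, 0.043, 0.999, 0.001]
wrist_force: [-0.4, 0.9, -1.1]
opening: -0.0003
grasp_force: 0.0
```

```bash
python3 - <<'E'
from plan import *
st(); f=yv(RY); B=lambda dx,z: np.r_[LANE[3],z]+f*dx
a=plan((ori(180+RY),B(-.175,.213))); plan((ori(180+RY),B(-.085,.213)),a,nmin=5)
E
```

```text
t 19.23 p [ 0.4657 -0.0848  0.2323] z [-0.007  0.003 -1.   ] x [-0.996  0.086  0.007] F [-0.4  0.9 -1.1] op -0.0003 g 0.0 j [-10.  15. -24.  51.   0.  -5.]
1 rows [0.02, -0.08, 0.01, 0.07, -0.04, 0.48] mid [ 0.463 -0.086  0.213] end [ 0.4626 -0.0861  0.2131] zmin 0.213 err 0.0002 0.02
5 rows [0.0, 0.0, 0.0, -0.45, 0.0, 0.0] mid [ 0.516 -0.091  0.213] end [ 0.5523 -0.094   0.2131] zmin 0.213 err 0.0002 0.02
```

Emit:
step_arm --rows '[[[0.02, -0.08, 0, 0.07, -0.04, 0.25, 0], [0, 0, 0, 0, 0, 0.25, 0], [0, 0, 0, 0, 0, 0, 0]]]'

```text
t: 19.48
tcp_pos: [0.4619, -0.0861, 0.2141]
orientation: [0.001, 0.043, 0.999, 0.0]
wrist_force: [-0.3, 0.4, 0.1]
opening: -0.0004
grasp_force: 0.0
```

Emit:
step_arm --rows '[[[0, 0, 0, -0.4, 0, 0, 0], [0, 0, 0, -0.4, 0, 0, 0], [0, 0, 0, -0.4, 0, 0, 0], [0, 0, 0, -0.4, 0, 0, 0], [0, 0, 0, 0, 0, 0, 0]]]'

```text
t: 19.9
tcp_pos: [0.5288, -0.092, 0.2164]
orientation: [0.003, 0.043, 0.999, -0.0]
wrist_force: [-1.1, 0.0, 0.1]
opening: -0.0001
grasp_force: 0.0
```

```bash
python3 - <<'E'
from plan import *
st(); f=yv(RY); B=lambda dx,z: np.r_[LANE[3],z]+f*dx
plan((ori(180+RY),B(-.081,.213)))
E
```

```text
t 19.9 p [ 0.5288 -0.092   0.2164] z [ 0.007 -0.001 -1.   ] x [-0.996  0.086 -0.007] F [-1.1  0.   0.1] op -0.0001 g 0.0 j [-10.  23. -16.  51.   0.  -5.]
1 rows [0.0, 0.08, 0.01, -0.69, 0.0, 0.09] mid [ 0.556 -0.094  0.213] end [ 0.5563 -0.0944  0.213 ] zmin 0.213 err 0.0001 0.02
```

Emit:
step_arm --rows '[[[0, 0.08, 0, -0.2, 0, 0.09, 0], [0, 0, 0, -0.2, 0, 0, 0], [0, 0, 0, -0.2, 0, 0, 0], [0, 0, 0, 0, 0, 0, 0]]]'

```text
t: 20.23
tcp_pos: [0.552, -0.094, 0.2118]
orientation: [-0.001, 0.043, 0.999, -0.0]
wrist_force: [0.8, -0.3, -0.5]
opening: -0.0
grasp_force: 0.0
```

Emit:
step_arm --rows '[[[0, 0, 0, -0.1, 0, 0, 0], [0, 0, 0, 0, 0, 0, 0]]]'

```text
t: 20.4
tcp_pos: [0.5546, -0.0942, 0.2114]
orientation: [-0.002, 0.043, 0.999, -0.0]
wrist_force: [-2.1, -0.4, 0.5]
opening: -0.0002
grasp_force: 0.9
```

```bash
python3 - <<'E'
from plan import *
from h import *
st(); f=yv(RY); B=lambda dx,z: np.r_[LANE[3],z]+f*dx
print((cur()[1]-B(0,0))@f)
t=eyes.camera('top')[:,:,::-1]; s=eyes.camera('scene')[:,:,::-1]; cv2.imwrite('pics/top5.png',t); cv2.imwrite('pics/scene5.png',s)
m=eyes.camera_model('scene')
h=cv2.cvtColor(s,cv2.COLOR_BGR2HSV); print(proj(m,[B(.07,.046),B(0,.046),B(-.07,.046)]).round(0).tolist())
for dx in np.arange(-.10,.075,.01):
    u,v=proj(m,B(dx,.046))[0].round().astype(int); print(round(dx*1000),(u,v),s[v,u].tolist(),end=' ')
E
```

```text
t 20.4 p [ 0.5546 -0.0942  0.2114] z [-0.004  0.    -1.   ] x [-0.996  0.087  0.004] F [-2.1 -0.4  0.5] op -0.0002 g 0.9 j [-10.  26. -12.  53.  -0.  -5.]
-0.08257739652512258
[[235.0, 264.0], [259.0, 256.0], [281.0, 248.0]]
-100 (np.int64(290), np.int64(245)) [163, 170, 175] -90 (np.int64(287), np.int64(246)) [37, 35, 34] -80 (np.int64(284), np.int64(247)) [78, 79, 79] -70 (np.int64(281), np.int64(248)) [116, 126, 131] -60 (np.int64(278), np.int64(250)) [131, 143, 147] -50 (np.int64(275), np.int64(251)) [131, 143, 147] -40 (np.int64(271), np.int64(252)) [131, 143, 147] -30 (np.int64(268), np.int64(253)) [131, 143, 147] -20 (np.int64(265), np.int64(254)) [131, 143, 147] -10 (np.int64(262), np.int64(255)) [131, 143, 147] 0 (np.int64(259), np.int64(256)) [131, 143, 147] 10 (np.int64(255), np.int64(257)) [225, 239, 245] 20 (np.int64(252), np.int64(259)) [200, 214, 220] 30 (np.int64(249), np.int64(260)) [130, 143, 147] 40 (np.int64(245), np.int64(261)) [131, 143, 147] 50 (np.int64(242), np.int64(262)) [161, 174, 179] 60 (np.int64(239), np.int64(263)) [113, 112, 115] 70 (np.int64(235), np.int64(264)) [65, 66, 66]
```

Emit:
step_arm --rows '[[[0, 0.02, 0, -0.06, 0, 0, 0], [0, 0, 0, 0, 0, 0, 0]]]'

```text
t: 20.67
tcp_pos: [0.5557, -0.0943, 0.2111]
orientation: [-0.005, 0.043, 0.999, 0.0]
wrist_force: [-15.9, 0.2, 9.8]
opening: -0.0003
grasp_force: 8.1
```

Emit:
step_arm --rows '[[[0, 0, 0, -0.06, 0, 0, 0], [0, 0, 0, 0, 0, 0, 0]]]'

```text
t: 20.83
tcp_pos: [0.5565, -0.0944, 0.2107]
orientation: [-0.007, 0.043, 0.999, 0.0]
wrist_force: [-29.7, 1.0, 18.6]
opening: -0.0001
grasp_force: 15.0
```

Emit:
step_arm --rows '[[[0, 0, 0, -0.06, 0, 0, 0], [0, 0, 0, 0, 0, 0, 0]]]'

```text
t: 21.0
tcp_pos: [0.5574, -0.0944, 0.2102]
orientation: [-0.009, 0.043, 0.999, 0.0]
wrist_force: [-42.1, 2.7, 26.2]
opening: -0.0002
grasp_force: 21.7
```

Lane 3's pad is against the stop: force rises sharply with the TCP 81.5 mm behind the lane point, as expected. Retreating and going to the second pad.

Emit:
step_arm --rows '[[[0, 0, 0, 0.5, 0, 0, 0], [0, 0, 0, 0.3, 0, -0.6, 0.3], [0, 0, 0, 0, 0, -0.95, 1], [0, 0, 0, 0, 0, -0.95, 1], [0, 0, 0, 0, 0, 0, 1]]]'

```text
t: 21.42
tcp_pos: [0.532, -0.0923, 0.3187]
orientation: [0.002, 0.043, 0.999, -0.0]
wrist_force: [1.5, -0.2, 0.8]
opening: 0.0484
grasp_force: 0.0
```

```bash
python3 - <<'E'
from plan import *
st(); plan((ori(184.5),[.555,.232,.28]))
E
```

```text
t 21.42 p [ 0.532  -0.0923  0.3187] z [ 0.005 -0.001 -1.   ] x [-0.996  0.086 -0.005] F [ 1.5 -0.2  0.8] op 0.0484 g 0.0 j [-10.  18.  -6.  65.  -0.  -5.]
10 rows [0.0, 0.01, -0.19, -0.05, 0.81, 0.1] mid [0.553 0.101 0.295] end [0.5559 0.231  0.2785] zmin 0.278 err 0.002 0.24
```

Emit:
step_arm --rows '[[[0, 0, -0.19, -0.05, 0.81, 0.1, 1], [0, 0, -0.19, -0.05, 0.81, 0.1, 1], [0, 0, -0.19, -0.05, 0.81, 0.1, 1], [0, 0, -0.19, -0.05, 0.81, 0.1, 1], [0, 0, -0.19, -0.05, 0.81, 0.1, 1]]]'

```text
t: 21.83
tcp_pos: [0.5492, 0.0706, 0.2917]
orientation: [-0.002, 0.002, 1.0, 0.0]
wrist_force: [0.1, 0.0, -0.3]
opening: 0.0848
grasp_force: 0.0
```

Emit:
step_arm --rows '[[[0, 0, -0.19, -0.05, 0.81, 0.1, 1], [0, 0, -0.19, -0.05, 0.81, 0.1, 1], [0, 0, -0.19, -0.05, 0.81, 0.1, 1], [0, 0, -0.19, -0.05, 0.81, 0.1, 1], [0, 0, -0.19, -0.05, 0.81, 0.1, 1]]]'

```text
t: 22.25
tcp_pos: [0.5542, 0.233, 0.2716]
orientation: [-0.002, -0.04, 0.999, 0.0]
wrist_force: [1.1, -0.2, -0.0]
opening: 0.0855
grasp_force: 0.0
```

```bash
python3 - <<'E'
from fit import *
st(); m=eyes.camera_model('wrist'); im=eyes.camera('wrist')[:,:,::-1]; cv2.imwrite('pics/w6.png',im)
h=cv2.cvtColor(im,cv2.COLOR_BGR2HSV)
for v in (80,95,110):
    for r in rect(m,(h[:,:,1]<70)&(h[:,:,2]<v)&(np.arange(480)[:,None]<400),.016,2000): print(v,r)
mt=eyes.camera_model('top'); t=eyes.camera('top')[:,:,::-1]; cv2.imwrite('pics/top6.png',t)
print('exp',proj(m,[[.587,.236,.016]]))
# lane 3 pad seen from the top: white run along lane axis
f=yv(RY); 
for dx in range(-150,80,10):
    u,v=proj(mt,np.r_[LANE[3],.046]+f*dx/1000)[0].round().astype(int); print(dx,int(t[v,u].mean()),end=' ')
E
```

```text
t 22.25 p [0.5542 0.233  0.2716] z [-0.004  0.001 -1.   ] x [-0.997 -0.08   0.004] F [ 1.1 -0.2 -0. ] op 0.0855 g 0.0 j [23. 27. -0. 63.  0. 18.]
80 ([156.0, 366.0], 674.0, 102.5, 176.3, 71.9, -59.8)
80 ([499.0, 366.0], 652.2, 384.5, 179.3, 73.0, 68.7)
80 ([328.0, 283.0], 585.5, 236.6, 139.2, 59.2, 4.7)
95 ([149.0, 370.0], 673.5, 102.9, 176.4, 73.9, -58.7)
95 ([505.0, 370.0], 651.8, 384.1, 179.4, 75.1, 67.6)
95 ([328.0, 283.0], 585.2, 236.5, 139.9, 59.3, 4.7)
95 ([50.0, 101.0], 469.9, 54.7, 106.6, 26.8, 17.7)
95 ([156.0, 81.0], 459.3, 119.8, 96.1, 31.7, 12.8)
95 ([106.0, 93.0], 462.4, 90.9, 103.1, 23.1, 12.9)
110 ([140.0, 369.0], 648.1, 88.0, 155.7, 85.1, -85.6)
110 ([505.0, 369.0], 651.5, 384.2, 179.4, 75.7, 67.6)
110 ([328.0, 284.0], 584.9, 236.5, 140.6, 59.3, 4.7)
110 ([50.0, 102.0], 470.2, 54.5, 107.0, 28.3, 17.9)
110 ([156.0, 81.0], 459.3, 120.0, 96.6, 32.1, 13.3)
110 ([105.0, 92.0], 462.5, 90.6, 103.4, 23.9, 12.8)
exp [[326.73289774 295.47175841]]
-150 156 -140 160 -130 159 -120 159 -110 159 -100 157 -90 156 -80 155 -70 178 -60 183 -50 183 -40 183 -30 183 -20 183 -10 182 0 182 10 181 20 181 30 181 40 181 50 181 60 180 70 143
```

The second pad is at (0.5852, 0.2365), 4.7°, measuring 139.9 x 59.3 mm. The lane 3 pad shows white from −70 to +60 mm, so it is home.

```bash
python3 - <<'E'
from plan import *
a=plan((ori(184.7,25),[.4809,.2279,.21])); plan((ori(184.7,25),[.4809,.2279,.164]),a)
E
```

```text
6 rows [0.0, -0.84, 0.0, 0.35, -0.01, 0.2] mid [0.502 0.229 0.233] end [0.4807 0.2268 0.2093] zmin 0.209 err 0.0013 0.17
2 rows [0.01, -0.01, 0.01, 0.24, 0.01, 0.51] mid [0.48  0.228 0.164] end [0.4804 0.2277 0.1642] zmin 0.164 err 0.0006 0.06
```

Emit:
step_arm --rows '[[[0, -0.84, 0, 0.35, 0, 0.2, 1], [0, -0.84, 0, 0.35, 0, 0.2, 1], [0, -0.84, 0, 0.35, 0, 0.2, 1], [0, -0.84, 0, 0.35, 0, 0.2, 1], [0, -0.84, 0, 0.35, 0, 0.2, 1]]]'

```text
t: 22.77
tcp_pos: [0.4905, 0.2258, 0.2227]
orientation: [0.182, -0.039, 0.982, 0.008]
wrist_force: [1.5, -0.6, -0.1]
opening: 0.0856
grasp_force: 0.0
```

Emit:
step_arm --rows '[[[0, -0.84, 0, 0.35, 0, 0.2, 1], [0, 0, 0, 0.16, 0, 0.35, 1], [0, 0, 0, 0, 0, 0, 1]]]'

```text
t: 23.02
tcp_pos: [0.4791, 0.2245, 0.1924]
orientation: [0.214, -0.039, 0.976, 0.008]
wrist_force: [-1.4, -0.5, -1.5]
opening: 0.0853
grasp_force: 0.0
```

```bash
python3 - <<'E'
from plan import *
st(); plan((ori(184.7,25),[.4809,.2279,.164]))
E
```

```text
t 23.02 p [0.4791 0.2245 0.1924] z [ 0.418  0.033 -0.908] x [-0.905 -0.072 -0.419] F [-1.4 -0.5 -1.5] op 0.0853 g 0.0 j [ 28.  14. -37.  16.  -9.  21.]
1 rows [-0.02, -0.05, -0.02, 0.25, 0.08, 0.67] mid [0.481 0.228 0.164] end [0.481  0.2278 0.1639] zmin 0.164 err 0.0002 0.03
```

Emit:
step_arm --rows '[[[-0.02, -0.05, -0.02, 0.13, 0.04, 0.34, 1], [0, 0, 0, 0.12, 0.04, 0.33, 1], [0, 0, 0, 0, 0, 0, 1], [0, 0, 0, 0, 0, 0, 1]]]'

```text
t: 23.35
tcp_pos: [0.4835, 0.2288, 0.1664]
orientation: [0.217, -0.039, 0.975, 0.009]
wrist_force: [0.9, 0.1, -0.7]
opening: 0.0855
grasp_force: 0.0
```

```bash
python3 - <<'E'
from plan import *
st(); plan((ori(184.7,25),[.4809,.2279,.164]))
E
```

```text
t 23.35 p [0.4835 0.2288 0.1664] z [ 0.423  0.036 -0.905] x [-0.902 -0.073 -0.425] F [ 0.9  0.1 -0.7] op 0.0855 g 0.0 j [ 28.  17. -38.  12. -10.  21.]
1 rows [0.01, 0.03, -0.01, 0.09, -0.02, 0.03] mid [0.481 0.228 0.164] end [0.4808 0.2278 0.1638] zmin 0.164 err 0.0003 0.03
```

Emit:
step_arm --rows '[[[0.01, 0.03, 0, 0.09, -0.02, 0.03, 1], [0, 0, 0, 0, 0, 0, 1], [0, 0, 0, 0, 0, 0, 0.3], [0, 0, 0, 0, 0, 0, 0.3], [0, 0, 0, 0, 0, 0, 0.3]]]' --squeeze 60

```text
t: 23.77
tcp_pos: [0.4805, 0.228, 0.1643]
orientation: [0.217, -0.039, 0.975, 0.009]
wrist_force: [-11.1, -3.2, 18.1]
opening: 0.058
grasp_force: 59.3
```

Emit:
step_arm --rows '[[[0, 0, 0, 0, 0, 0, 0.3], [0, 0, 0, 0, 0, 0, 0.3], [0, 0, 0, 0, 0, 0, 0.3]]]'

```text
t: 24.02
tcp_pos: [0.4805, 0.228, 0.1644]
orientation: [0.217, -0.039, 0.975, 0.009]
wrist_force: [-9.3, -2.5, 15.5]
opening: 0.0576
grasp_force: 59.9
```

```bash
python3 - <<'E'
from plan import *
st(); G=grip_from(padR(yv(184.7),Z),[.5852,.2365,.008]); print('raw',G[1])
# closing fingers centre the pad: same y as in grip 1
saveG(G,'b1.npy'); R,p=cur(); a=plan((R,p+[0,0,.12]))
Rp=padR(Z,yv(SD-90)); a=plan(tcp_for(Rp,[*SLOT,.200],G),a)
E
```

```text
t 24.02 p [0.4805 0.228  0.1644] z [ 0.423  0.035 -0.906] x [-0.903 -0.073 -0.424] F [-9.3 -2.5 15.5] op 0.0576 g 59.9 j [ 28.  17. -38.  11. -10.  21.]
raw [-2.88154261e-02 -1.54381802e-04  1.86155938e-01]
4 rows [0.0, 0.0, 0.0, -0.32, 0.0, -0.68] mid [0.481 0.228 0.255] end [0.4807 0.2279 0.2846] zmin 0.194 err 0.0004 0.0
18 rows [-0.34, 0.81, 0.94, -0.27, -0.34, -0.2] mid [0.537 0.061 0.341] end [ 0.5024 -0.0808  0.3048] zmin 0.296 err 0.0031 0.42
```

Emit:
step_arm --rows '[[[0, 0, 0, -0.32, 0, -0.68, 0.3], [0, 0, 0, -0.32, 0, -0.68, 0.3], [0, 0, 0, -0.32, 0, -0.68, 0.3], [0, 0, 0, -0.32, 0, -0.68, 0.3]]]'

```text
t: 24.35
tcp_pos: [0.4803, 0.2276, 0.2851]
orientation: [0.216, -0.04, 0.976, 0.009]
wrist_force: [0.4, 0.8, -2.5]
opening: 0.0575
grasp_force: 65.3
```

Emit:
step_arm --rows '[[[-0.34, 0.81, 0.94, -0.27, -0.34, -0.2, 0.3], [-0.34, 0.81, 0.94, -0.27, -0.34, -0.2, 0.3], [-0.34, 0.81, 0.94, -0.27, -0.34, -0.2, 0.3], [-0.34, 0.81, 0.94, -0.27, -0.34, -0.2, 0.3], [-0.34, 0.81, 0.94, -0.27, -0.34, -0.2, 0.3]]]'

```text
t: 24.77
tcp_pos: [0.5167, 0.1521, 0.3303]
orientation: [0.032, 0.144, 0.982, 0.118]
wrist_force: [-0.1, 1.5, -3.1]
opening: 0.0574
grasp_force: 65.3
```

Emit:
step_arm --rows '[[[-0.34, 0.81, 0.94, -0.27, -0.34, -0.2, 0.3], [-0.34, 0.81, 0.94, -0.27, -0.34, -0.2, 0.3], [-0.34, 0.81, 0.94, -0.27, -0.34, -0.2, 0.3], [-0.34, 0.81, 0.94, -0.27, -0.34, -0.2, 0.3], [-0.34, 0.81, 0.94, -0.27, -0.34, -0.2, 0.3]]]'

```text
t: 25.18
tcp_pos: [0.537, 0.0597, 0.3403]
orientation: [-0.154, 0.314, 0.911, 0.217]
wrist_force: [0.8, 0.2, -3.0]
opening: 0.0574
grasp_force: 65.4
```

Emit:
step_arm --rows '[[[-0.34, 0.81, 0.94, -0.27, -0.34, -0.2, 0.3], [-0.34, 0.81, 0.94, -0.27, -0.34, -0.2, 0.3], [-0.34, 0.81, 0.94, -0.27, -0.34, -0.2, 0.3], [-0.34, 0.81, 0.94, -0.27, -0.34, -0.2, 0.3], [-0.34, 0.81, 0.94, -0.27, -0.34, -0.2, 0.3]]]'

```text
t: 25.6
tcp_pos: [0.5264, -0.0331, 0.3222]
orientation: [-0.328, 0.46, 0.769, 0.299]
wrist_force: [0.3, -0.4, -3.4]
opening: 0.0573
grasp_force: 65.5
```

Emit:
step_arm --rows '[[[-0.34, 0.81, 0.94, -0.27, -0.34, -0.2, 0.3], [-0.34, 0.81, 0.94, -0.27, -0.34, -0.2, 0.3], [-0.34, 0.81, 0.94, -0.27, -0.34, -0.2, 0.3], [0, 0, 0, 0, 0, 0, 0.3]]]'

```text
t: 25.93
tcp_pos: [0.5012, -0.0834, 0.3018]
orientation: [-0.423, 0.532, 0.652, 0.337]
wrist_force: [0.1, -0.7, -4.1]
opening: 0.0579
grasp_force: 65.7
```

```bash
python3 - <<'E'
from fit import *
st(); m=eyes.camera_model('wrist'); im=eyes.camera('wrist')[:,:,::-1]; cv2.imwrite('pics/w7.png',im)
R,p=cur(); G=loadG('b1.npy'); Rp=R*G[0]; c=p+R.apply(G[1]); print('pad',c.round(4))
print('exp dots',proj(m,[c+Rp.apply([a,0,.008]) for a in (.045,-.045)]).round(1).tolist(),'nylon end',proj(m,[c+Rp.apply([.07,b*.03,h]) for h in (-.008,.004) for b in [1,-1]]).round(1).tolist())
g=cv2.GaussianBlur(cv2.cvtColor(im,cv2.COLOR_BGR2GRAY),(3,3),0).astype(int)
print('col',[(v,int(g[v,300:350].mean())) for v in range(215,270)]);print('dotcol',g[280:420:3,328].tolist())
for v in (240,246,256): 
    d=np.abs(np.diff(im[v].astype(int),axis=0)).sum(1); print(v,[(u,int(d[u])) for u in range(225,430) if d[u]>35])
T=tcp_for(padR(Z,yv(SD-90)),[*SLOT,.128],G); plan(T)
E
```

```text
t 25.93 p [ 0.5012 -0.0834  0.3018] z [-0.193  0.889 -0.416] x [-0.076  0.409  0.909] F [ 0.1 -0.7 -4.1] op 0.0579 g 65.7 j [-22.  40.   6. 107.  49.  32.]
pad [0.4681 0.0708 0.1982]
exp dots [[329.4, 304.2], [329.8, 397.9]] nylon end [[255.6, 235.2], [402.3, 234.2], [250.7, 255.5], [407.5, 254.5]]
col [(215, 153), (216, 152), (217, 152), (218, 151), (219, 149), (220, 149), (221, 150), (222, 151), (223, 152), (224, 151), (225, 150), (226, 150), (227, 150), (228, 150), (229, 149), (230, 149), (231, 149), (232, 149), (233, 149), (234, 150), (235, 150), (236, 147), (237, 141), (238, 133), (239, 128), (240, 127), (241, 127), (242, 128), (243, 128), (244, 128), (245, 128), (246, 128), (247, 128), (248, 128), (249, 128), (250, 129), (251, 129), (252, 129), (253, 129), (254, 129), (255, 131), (256, 128), (257, 111), (258, 81), (259, 57), (260, 48), (261, 47), (262, 47), (263, 47), (264, 48), (265, 48), (266, 48), (267, 48), (268, 48), (269, 49)]
dotcol [49, 49, 49, 49, 37, 25, 25, 26, 28, 26, 21, 26, 26, 43, 50, 49, 50, 48, 49, 49, 51, 50, 50, 51, 50, 50, 49, 49, 52, 50, 52, 51, 47, 51, 51, 49, 50, 38, 25, 25, 26, 29, 50, 49, 42, 30, 27]
240 [(255, 68), (256, 84)]
246 [(254, 53), (255, 36), (402, 37)]
256 [(251, 62), (252, 55), (405, 36)]
2 rows [-0.03, -0.03, -0.02, -0.76, 0.01, 0.42] mid [ 0.501 -0.077  0.233] end [ 0.5014 -0.0775  0.2333] zmin 0.233 err 0.0005 0.06
```

View pics/w7.png

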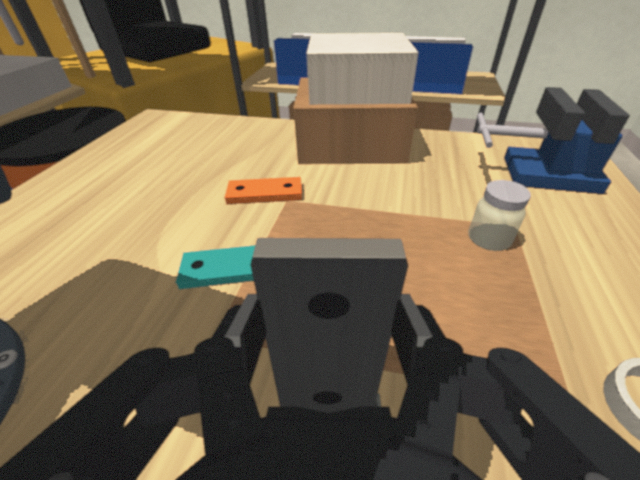

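The pad hangs vertical with the steel face towards the camera. Its dots are at (329,305) and (328,398), and the nylon end edges are at v = 237.5 and 257.5. I'll refine the grip with the same fit as before.

```bash
cat > fit2.py <<'E'
from plan import *
from h import *
from scipy.optimize import least_squares
def fit(gin,gout,d1,d2,we,ife,lw,rw,li,ri,s=.0449):
    m=eyes.camera_model('wrist'); R,p=cur(); G=loadG(gin); c0=np.array([0,0,.17])
    def GG(x):
        d=Ro.from_rotvec([0,np.radians(x[0]),0]); return d*G[0],c0+d.apply(G[1]-c0)+x[1:4]/1000
    def f(x):
        g=GG(x); q=proj(m,[p+R.apply(g[1]+g[0].apply(v)) for v in [[s,0,.008],[-s,0,.008],[.07,0,-.008],[.07,0,.004],[.07,.03,-.008],[.07,-.03,-.008],[.07,.03,.004],[.07,-.03,.004]]])
        return np.r_[q[0]-d1,q[1]-d2,q[2,1]-we,q[3,1]-ife,q[4,0]-lw,q[5,0]-rw,q[6,0]-li,q[7,0]-ri]
    r=least_squares(f,np.zeros(4)); g=GG(r.x); print(r.x.round(2),r.fun.round(1)); saveG(g,gout)
    print('pad',(p+R.apply(g[1])).round(4),'top',(R*g[0]).as_matrix()[:,0].round(3)); return g
E
python3 - <<'E'
from fit2 import *
G=fit('b1.npy','b2.npy',[328.7,305],[328,398],237.5,257.5,254.5,403.5,251,406)
Rp=padR(Z,yv(SD-90)); plan(tcp_for(Rp,[*SLOT,.128],G))
E
```

```text
[ 0.17 -0.43  0.45  0.61] [-0.   1.1  0.5 -0.2 -0.8 -0.2  0.9 -1.6 -0.6  1. ]
pad [0.4684 0.0714 0.1976] top [ 0.007 -0.006  1.   ]
2 rows [-0.03, -0.04, -0.02, -0.75, 0.01, 0.41] mid [ 0.501 -0.078  0.234] end [ 0.5015 -0.0779  0.2343] zmin 0.234 err 0.0004 0.06
```

Emit:
step_arm --rows '[[[-0.03, -0.04, -0.02, -0.75, 0.01, 0.41, 0.3], [-0.03, -0.04, -0.02, -0.75, 0.01, 0.41, 0.3], [0, 0, 0, 0, 0, 0, 0.3], [0, 0, 0, 0, 0, 0, 0.3]]]'

```text
t: 26.32
tcp_pos: [0.5022, -0.0758, 0.2362]
orientation: [-0.416, 0.53, 0.658, 0.336]
wrist_force: [0.3, -0.7, -1.5]
opening: 0.0578
grasp_force: 65.6
```

```bash
python3 - <<'E'
from plan import *
st();G=loadG('b2.npy'); Rp=padR(Z,yv(SD-90))
plan(tcp_for(Rp,[*SLOT,.128],G),tmax=.3); plan(tcp_for(Rp,[*SLOT,.108],G))
E
```

```text
t 26.32 p [ 0.5022 -0.0758  0.2362] z [-0.191  0.883 -0.428] x [-0.092  0.418  0.904] F [ 0.3 -0.7 -1.5] op 0.0578 g 65.6 j [-21.  43.   2.  98.  49.  33.]
1 rows [-0.04, 0.02, 0.05, -0.07, -0.04, -0.02] mid [ 0.501 -0.078  0.234] end [ 0.5011 -0.078   0.234 ] zmin 0.234 err 0.0002 0.04
1 rows [-0.04, 0.02, 0.05, -0.52, -0.04, 0.19] mid [ 0.501 -0.078  0.214] end [ 0.5011 -0.0781  0.2141] zmin 0.214 err 0.0001 0.04
```

Emit:
step_arm --rows '[[[-0.04, 0.02, 0.05, -0.17, -0.04, 0.02, 0.3], [0, 0, 0, -0.17, 0, 0.08, 0.3], [0, 0, 0, -0.18, 0, 0.08, 0.3], [0, 0, 0, 0, 0, 0, 0.3]]]'

```text
t: 26.65
tcp_pos: [0.5011, -0.0792, 0.2131]
orientation: [-0.416, 0.532, 0.656, 0.337]
wrist_force: [-0.0, 0.4, -2.8]
opening: 0.058
grasp_force: 65.6
```

```bash
python3 - <<'E'
from plan import *
st();G=loadG('b2.npy'); Rp=padR(Z,yv(SD-90)); plan(tcp_for(Rp,[*SLOT,.0805],G))
E
```

```text
t 26.65 p [ 0.5011 -0.0792  0.2131] z [-0.186  0.885 -0.427] x [-0.087  0.418  0.904] F [-0.   0.4 -2.8] op 0.058 g 65.6 j [-21.  45.   1.  95.  49.  33.]
1 rows [0.02, 0.0, 0.0, -0.59, 0.01, 0.31] mid [ 0.501 -0.078  0.186] end [ 0.5012 -0.078   0.1865] zmin 0.186 err 0.0002 0.03
```

Emit:
step_arm --rows '[[[0, 0, 0, -0.2, 0, 0.11, 0.3], [0, 0, 0, -0.2, 0, 0.1, 0.3], [0, 0, 0, -0.2, 0, 0.1, 0.3], [0, 0, 0, 0, 0, 0, 0.3]]]'

```text
t: 26.98
tcp_pos: [0.5006, -0.0781, 0.1851]
orientation: [-0.416, 0.532, 0.655, 0.337]
wrist_force: [0.6, -2.8, -3.5]
opening: 0.0576
grasp_force: 63.3
```

```bash
python3 - <<'E'
from plan import *
st();G=loadG('b2.npy'); R,p=cur(); print('pad',(p+R.apply(G[1])).round(4))
E
```

```text
t 26.98 p [ 0.5006 -0.0781  0.1851] z [-0.187  0.885 -0.426] x [-0.086  0.417  0.905] F [ 0.6 -2.8 -3.5] op 0.0576 g 63.3 j [-21.  47.  -0.  93.  49.  33.]
pad [0.4685 0.0752 0.0791]
```

Seated. Release, retreat and swing round to the white side, as before.

Emit:
step_arm --rows '[[[0, 0, 0, 0, 0, 0, 1], [0, 0, 0, 0, 0, 0, 1], [0, 0, 0, 0, 0, 0, 1], [0, 0, 0, 0, 0, -0.3, 1], [0, 0, 0, 0, 0, -0.6, 1]]]'

```text
t: 27.4
tcp_pos: [0.5073, -0.1088, 0.2023]
orientation: [-0.417, 0.532, 0.656, 0.337]
wrist_force: [-0.4, 0.5, -0.9]
opening: 0.0853
grasp_force: 0.0
```

Emit:
step_arm --rows '[[[0, 0, 0, 0, 0, -0.8, 1], [0, 0, 0, 0.3, 0, -0.8, 1], [0, 0, 0, 0.6, 0, -0.6, 1], [0, 0, 0, 0.9, 0, 0, 1], [0, 0, 0, 0.9, 0, 0, 1]]]'

```text
t: 27.82
tcp_pos: [0.5144, -0.1437, 0.3386]
orientation: [-0.416, 0.533, 0.655, 0.338]
wrist_force: [0.9, 0.3, -0.1]
opening: 0.0856
grasp_force: 0.0
```

```bash
python3 - <<'E'
from plan import *
st()
a=plan((ori(192),[.42,.10,.42]))
Rt=side(yv(SD-90),35); C=np.r_[SLOT,.112]; plan((Rt,C-Rt.apply([0,0,.25])),a)
E
```

```text
t 27.82 p [ 0.5144 -0.1437  0.3386] z [-0.184  0.886 -0.426] x [-0.086  0.417  0.905] F [ 0.9  0.3 -0.1] op 0.0856 g 0.0 j [-27.  43.  17. 117.  45.  28.]
17 rows [0.59, -0.59, -0.94, 0.36, 0.26, 0.14] mid [ 0.52  -0.004  0.419] end [0.418  0.0984 0.4216] zmin 0.349 err 0.003 0.39
18 rows [0.48, 0.48, -0.92, -0.31, 0.21, 0.09] mid [0.47  0.218 0.35 ] end [0.4274 0.2774 0.2547] zmin 0.255 err 0.0023 0.47
```

Emit:
step_arm --rows '[[[0.59, -0.59, -0.94, 0.36, 0.26, 0.14, 1], [0.59, -0.59, -0.94, 0.36, 0.26, 0.14, 1], [0.59, -0.59, -0.94, 0.36, 0.26, 0.14, 1], [0.59, -0.59, -0.94, 0.36, 0.26, 0.14, 1], [0.59, -0.59, -0.94, 0.36, 0.26, 0.14, 1]]]'

```text
t: 28.23
tcp_pos: [0.536, -0.0682, 0.3889]
orientation: [-0.315, 0.368, 0.836, 0.257]
wrist_force: [-0.3, -1.0, 0.3]
opening: 0.0855
grasp_force: 0.0
```

Emit:
step_arm --rows '[[[0.59, -0.59, -0.94, 0.36, 0.26, 0.14, 1], [0.59, -0.59, -0.94, 0.36, 0.26, 0.14, 1], [0.59, -0.59, -0.94, 0.36, 0.26, 0.14, 1], [0.59, -0.59, -0.94, 0.36, 0.26, 0.14, 1], [0.59, -0.59, -0.94, 0.36, 0.26, 0.14, 1]]]'

```text
t: 28.65
tcp_pos: [0.5107, 0.0137, 0.4231]
orientation: [-0.191, 0.177, 0.952, 0.158]
wrist_force: [-0.3, -0.5, -0.3]
opening: 0.0855
grasp_force: 0.0
```

Emit:
step_arm --rows '[[[0.59, -0.59, -0.94, 0.36, 0.26, 0.14, 1], [0.59, -0.59, -0.94, 0.36, 0.26, 0.14, 1], [0.59, -0.59, -0.94, 0.36, 0.26, 0.14, 1], [0.59, -0.59, -0.94, 0.36, 0.26, 0.14, 1], [0.59, -0.59, -0.94, 0.36, 0.26, 0.14, 1]]]'

```text
t: 29.07
tcp_pos: [0.448, 0.081, 0.4282]
orientation: [-0.054, -0.026, 0.997, 0.048]
wrist_force: [-0.6, 0.3, 0.4]
opening: 0.0854
grasp_force: 0.0
```

Emit:
step_arm --rows '[[[0.59, -0.59, -0.94, 0.36, 0.26, 0.14, 1], [0.59, -0.59, -0.94, 0.36, 0.26, 0.14, 1]]]'

```text
t: 29.23
tcp_pos: [0.4165, 0.0996, 0.4209]
orientation: [0.003, -0.108, 0.994, 0.002]
wrist_force: [-0.7, -0.7, 0.6]
opening: 0.0851
grasp_force: 0.0
```

Emit:
step_arm --rows '[[[0.48, 0.48, -0.92, -0.31, 0.21, 0.09, 1], [0.48, 0.48, -0.92, -0.31, 0.21, 0.09, 1], [0.48, 0.48, -0.92, -0.31, 0.21, 0.09, 1], [0.48, 0.48, -0.92, -0.31, 0.21, 0.09, 1], [0.48, 0.48, -0.92, -0.31, 0.21, 0.09, 1]]]'

```text
t: 29.65
tcp_pos: [0.4585, 0.1586, 0.3947]
orientation: [-0.091, -0.302, 0.942, -0.112]
wrist_force: [0.1, -0.6, -0.8]
opening: 0.0853
grasp_force: 0.0
```

Emit:
step_arm --rows '[[[0.48, 0.48, -0.92, -0.31, 0.21, 0.09, 1], [0.48, 0.48, -0.92, -0.31, 0.21, 0.09, 1], [0.48, 0.48, -0.92, -0.31, 0.21, 0.09, 1], [0.48, 0.48, -0.92, -0.31, 0.21, 0.09, 1], [0.48, 0.48, -0.92, -0.31, 0.21, 0.09, 1]]]'

```text
t: 30.07
tcp_pos: [0.4691, 0.219, 0.3487]
orientation: [-0.177, -0.478, 0.832, -0.22]
wrist_force: [-0.3, -0.8, -0.3]
opening: 0.086
grasp_force: 0.0
```

Emit:
step_arm --rows '[[[0.48, 0.48, -0.92, -0.31, 0.21, 0.09, 1], [0.48, 0.48, -0.92, -0.31, 0.21, 0.09, 1], [0.48, 0.48, -0.92, -0.31, 0.21, 0.09, 1], [0.48, 0.48, -0.92, -0.31, 0.21, 0.09, 1], [0.48, 0.48, -0.92, -0.31, 0.21, 0.09, 1]]]'

```text
t: 30.48
tcp_pos: [0.4494, 0.2642, 0.2903]
orientation: [-0.252, -0.624, 0.67, -0.314]
wrist_force: [0.7, -0.7, 0.3]
opening: 0.0856
grasp_force: 0.0
```

Emit:
step_arm --rows '[[[0.48, 0.48, -0.92, -0.31, 0.21, 0.09, 1], [0.48, 0.48, -0.92, -0.31, 0.21, 0.09, 1], [0.48, 0.48, -0.92, -0.31, 0.21, 0.09, 1], [0, 0, 0, 0, 0, 0, 1]]]'

```text
t: 30.82
tcp_pos: [0.4247, 0.2785, 0.2515]
orientation: [0.291, 0.694, -0.551, 0.361]
wrist_force: [-1.1, 0.0, -0.8]
opening: 0.0853
grasp_force: 0.0
```

```bash
python3 - <<'E'
from plan import *
from h import *
st(); m=eyes.camera_model('wrist'); im=eyes.camera('wrist')[:,:,::-1]; cv2.imwrite('pics/w8.png',im)
C=np.r_[SLOT,.080]; Rp=padR(Z,yv(SD-90))
E=proj(m,[C+Rp.apply([a*.07,b*.03,-.008]) for a,b in [(1,1),(1,-1),(-1,-1),(-1,1)]]); print('exp white',E.round(1).tolist(), 'steel top',proj(m,C+Rp.apply([.07,0,.008])).round(1))
u,v=E.mean(0).round().astype(int); print(quad(im,(u,v-15),45,(u-90,v-90,u+90,v+60)).round(1).tolist())
for w in (v-30,v-15):
    d=np.abs(np.diff(im[w].astype(int),axis=0)).sum(1); print(w,[(k,int(d[k])) for k in range(250,410) if d[k]>35], 'exp',[float((E[i]+(E[j]-E[i])*(w-E[i,1])/(E[j,1]-E[i,1]))[0].round(1)) for i,j in ((1,2),(0,3))])
Rt=side(yv(SD-90),35); C[2]=.112; plan((Rt,C-Rt.apply([0,0,.25])))
E
```

```text
t 30.82 p [0.4247 0.2785 0.2515] z [ 0.18  -0.801 -0.571] x [ 0.133 -0.555  0.821] F [-1.1  0.  -0.8] op 0.0853 g 0.0 j [ 45.  37.  -1.  90. -44. -43.]
exp white [[382.7, 218.2], [279.7, 216.6], [296.3, 320.9], [362.3, 322.1]] steel top [[331.4 198.1]]Traceback (most recent call last):
  File "<stdin>", line 6, in <module>
  File "h.py", line 30, in quad
    vx,vy,x,y=cv2.fitLine(P[k].astype(np.float32),cv2.DIST_HUBER,0,.01,.01)[:,0]
              ~~~~~~~~~~~^^^^^^^^^^^^^^^^^^^^^^^^^^^^^^^^^^^^^^^^^^^^^^^^^^
cv2.error: OpenCV(4.12.0) /io/opencv/modules/imgproc/src/linefit.cpp:50: error: (-215:Assertion failed) count > 0 in function 'fitLine2D_wods'
```

```bash
python3 - <<'E'
from plan import *
from h import *
m=eyes.camera_model('wrist'); im=cv2.imread('pics/w8.png')
C=np.r_[SLOT,.080]; Rp=padR(Z,yv(SD-90))
E=proj(m,[C+Rp.apply([a*.07,b*.03,-.008]) for a,b in [(1,1),(1,-1),(-1,-1),(-1,1)]])
for w in (235,260):
    d=np.abs(np.diff(cv2.GaussianBlur(im,(3,3),0)[w].astype(int),axis=0)).sum(1); print(w,[(k,int(d[k])) for k in range(250,410) if d[k]>22], 'exp',[float((E[i]+(E[j]-E[i])*(w-E[i,1])/(E[j,1]-E[i,1]))[0].round(1)) for i,j in ((1,2),(0,3))])
print('col',[(v,int(im[v,320:340].mean())) for v in range(190,230,1)])
Rt=side(yv(SD-90),35); C[2]=.112; plan((Rt,C-Rt.apply([0,0,.25])))
E
```

```text
235 [(285, 29), (286, 44), (287, 35), (382, 32), (383, 46), (384, 35)] exp [283.0, 379.8]
260 [(289, 33), (290, 51), (291, 38), (377, 43), (378, 45), (379, 31)] exp [287.2, 375.0]
col [(190, 70), (191, 67), (192, 66), (193, 67), (194, 69), (195, 70), (196, 70), (197, 72), (198, 72), (199, 72), (200, 70), (201, 64), (202, 61), (203, 59), (204, 64), (205, 93), (206, 139), (207, 169), (208, 177), (209, 178), (210, 178), (211, 178), (212, 179), (213, 179), (214, 178), (215, 179), (216, 179), (217, 179), (218, 177), (219, 167), (220, 142), (221, 106), (222, 86), (223, 84), (224, 85), (225, 85), (226, 85), (227, 85), (228, 85), (229, 85)]
1 rows [-0.09, -0.01, 0.1, 0.1, 0.0, 0.03] mid [0.426 0.275 0.255] end [0.4263 0.2752 0.2554] zmin 0.255 err 0.0003 0.03
```

Emit:
step_arm --rows '[[[-0.09, 0, 0.1, 0.1, 0.05, 0.4, 1], [0, 0, 0, 0, 0, 0.5, 1], [0, 0, 0, 0, 0, 0.5, 1], [0, 0, 0, 0, 0, 0.5, 1], [0, 0, 0, 0, 0, 0.3, 1]]]'

```text
t: 31.28
tcp_pos: [0.441, 0.2033, 0.2066]
orientation: [0.289, 0.688, -0.561, 0.359]
wrist_force: [0.6, 0.7, 0.4]
opening: 0.0854
grasp_force: 0.0
```

```bash
python3 - <<'E'
from plan import *
st(); Rt=side(yv(SD-90),35); C=np.r_[SLOT,.112]; plan((Rt,C-Rt.apply([0,-.002,.16])))
E
```

```text
t 31.28 p [0.441  0.2033 0.2066] z [ 0.169 -0.8   -0.575] x [ 0.113 -0.564  0.818] F [0.6 0.7 0.4] op 0.0854 g 0.0 j [ 37.  35. -11.  75. -48. -50.]
1 rows [0.02, 0.02, -0.08, -0.06, 0.03, 0.04] mid [0.44  0.203 0.204] end [0.4398 0.2031 0.2037] zmin 0.204 err 0.0002 0.02
```

Emit:
step_arm --rows '[[[0.02, 0.02, -0.08, -0.06, 0.03, 0.04, 1], [0, 0, 0, 0, 0, 0, 1], [0, 0, 0, 0, 0, 0, 0.3], [0, 0, 0, 0, 0, 0, 0.3], [0, 0, 0, 0, 0, 0, 0.3]]]'

```text
t: 31.7
tcp_pos: [0.4391, 0.2053, 0.2042]
orientation: [0.291, 0.691, -0.556, 0.36]
wrist_force: [-1.7, 1.9, 5.7]
opening: 0.0581
grasp_force: 63.5
```

Emit:
step_arm --rows '[[[0, 0, 0, 0, 0, 0, 0.3], [0, 0, 0, 0, 0, 0, 0.3], [0, 0, 0, 0, 0, 0, 0.3]]]'

```text
t: 31.95
tcp_pos: [0.4391, 0.2054, 0.2041]
orientation: [0.291, 0.691, -0.556, 0.36]
wrist_force: [-1.7, 1.7, 7.2]
opening: 0.0586
grasp_force: 63.5
```

```bash
python3 - <<'E'
from plan import *
st(); R,p=cur(); G=loadG('g5.npy'); print((p+R.apply(G[1])).round(4),G[1])
a=plan((R,p+[0,0,.12]))
a=plan(lane_pose(2,-.155,.12,G),a)
E
```

```text
t 31.95 p [0.4391 0.2054 0.2041] z [ 0.174 -0.801 -0.572] x [ 0.123 -0.559  0.82 ] F [-1.7  1.7  7.2] op 0.0586 g 63.5 j [ 38.  35. -12.  75. -48. -50.]
[0.4674 0.0723 0.0776] [-0.02593141  0.00058373  0.18402454]
3 rows [0.0, 0.0, 0.0, 0.82, 0.0, -0.57] mid [0.439 0.205 0.284] end [0.4393 0.2052 0.324 ] zmin 0.244 err 0.0003 0.0
24 rows [-0.17, -0.5, 0.95, 0.4, -0.13, 0.21] mid [ 0.45  -0.022  0.37 ] end [ 0.3501 -0.1531  0.259 ] zmin 0.259 err 0.002 0.41
```

Emit:
step_arm --rows '[[[0, 0, 0, 0.82, 0, -0.57, 0.3], [0, 0, 0, 0.82, 0, -0.57, 0.3], [0, 0, 0, 0.82, 0, -0.57, 0.3]]]'

```text
t: 32.2
tcp_pos: [0.4389, 0.2049, 0.3249]
orientation: [0.291, 0.691, -0.556, 0.359]
wrist_force: [0.6, 0.5, -1.8]
opening: 0.0587
grasp_force: 65.8
```

Emit:
step_arm --rows '[[[-0.17, -0.5, 0.95, 0.4, -0.13, 0.21, 0.3], [-0.17, -0.5, 0.95, 0.4, -0.13, 0.21, 0.3], [-0.17, -0.5, 0.95, 0.4, -0.13, 0.21, 0.3], [-0.17, -0.5, 0.95, 0.4, -0.13, 0.21, 0.3], [-0.17, -0.5, 0.95, 0.4, -0.13, 0.21, 0.3]]]'

```text
t: 32.62
tcp_pos: [0.4691, 0.1236, 0.36]
orientation: [-0.173, -0.584, 0.728, -0.314]
wrist_force: [-0.2, -0.5, -2.3]
opening: 0.059
grasp_force: 65.9
```

Emit:
step_arm --rows '[[[-0.17, -0.5, 0.95, 0.4, -0.13, 0.21, 0.3], [-0.17, -0.5, 0.95, 0.4, -0.13, 0.21, 0.3], [-0.17, -0.5, 0.95, 0.4, -0.13, 0.21, 0.3], [-0.17, -0.5, 0.95, 0.4, -0.13, 0.21, 0.3], [-0.17, -0.5, 0.95, 0.4, -0.13, 0.21, 0.3]]]'

```text
t: 33.03
tcp_pos: [0.4655, 0.0313, 0.3749]
orientation: [-0.046, -0.446, 0.858, -0.25]
wrist_force: [0.5, 0.1, -2.0]
opening: 0.0586
grasp_force: 65.8
```

Emit:
step_arm --rows '[[[-0.17, -0.5, 0.95, 0.4, -0.13, 0.21, 0.3], [-0.17, -0.5, 0.95, 0.4, -0.13, 0.21, 0.3], [-0.17, -0.5, 0.95, 0.4, -0.13, 0.21, 0.3], [-0.17, -0.5, 0.95, 0.4, -0.13, 0.21, 0.3], [-0.17, -0.5, 0.95, 0.4, -0.13, 0.21, 0.3]]]'

```text
t: 33.45
tcp_pos: [0.4347, -0.0557, 0.3603]
orientation: [0.083, -0.283, 0.94, -0.173]
wrist_force: [0.4, -1.2, -2.2]
opening: 0.0589
grasp_force: 65.8
```

Emit:
step_arm --rows '[[[-0.17, -0.5, 0.95, 0.4, -0.13, 0.21, 0.3], [-0.17, -0.5, 0.95, 0.4, -0.13, 0.21, 0.3], [-0.17, -0.5, 0.95, 0.4, -0.13, 0.21, 0.3], [-0.17, -0.5, 0.95, 0.4, -0.13, 0.21, 0.3], [-0.17, -0.5, 0.95, 0.4, -0.13, 0.21, 0.3]]]'

```text
t: 33.87
tcp_pos: [0.388, -0.1224, 0.3144]
orientation: [0.207, -0.104, 0.969, -0.087]
wrist_force: [0.0, -0.4, -2.2]
opening: 0.0584
grasp_force: 65.8
```

Emit:
step_arm --rows '[[[-0.17, -0.5, 0.95, 0.4, -0.13, 0.21, 0.3], [-0.17, -0.5, 0.95, 0.4, -0.13, 0.21, 0.3], [-0.17, -0.5, 0.95, 0.4, -0.13, 0.21, 0.3], [-0.17, -0.5, 0.95, 0.4, -0.13, 0.21, 0.3]]]'

```text
t: 34.2
tcp_pos: [0.3494, -0.1539, 0.2584]
orientation: [0.298, 0.044, 0.953, -0.013]
wrist_force: [1.3, -0.8, -3.4]
opening: 0.0585
grasp_force: 65.8
```

```bash
python3 - <<'E'
from plan import *
from h import *
st(); m=eyes.camera_model('wrist'); im=eyes.camera('wrist')[:,:,::-1]; cv2.imwrite('pics/w9.png',im)
G=loadG('g5.npy'); R,p=cur(); Rp=R*G[0]; c=p+R.apply(G[1])
print('exp white',proj(m,[c+Rp.apply([a*.07,b*.03,-.008]) for a,b in [(1,1),(1,-1),(-1,-1),(-1,1)]]).round(1).tolist(),'steel,iface',proj(m,[c+Rp.apply([.07,0,h]) for h in (.008,.004)]).round(1).tolist())
g=cv2.GaussianBlur(cv2.cvtColor(im,cv2.COLOR_BGR2GRAY),(3,3),0).astype(int); c1=g[:,310:350].mean(1).astype(int)
d=np.abs(np.diff(c1)); print('col edges',[(v,int(c1[v]),int(c1[v+1])) for v in range(235,405) if d[v]>2])
for v in (276,291,385):
    d=np.abs(np.diff(cv2.GaussianBlur(im,(3,3),0)[v].astype(int),axis=0)).sum(1); print(v,[(u,int(d[u])) for u in range(225,430) if d[u]>25])
f=yv(RY)[:2];l=np.array([-f[1],f[0]])
print('tongue2 tip exp',proj(m,[np.r_[LANE[2]-f*.15+l*s,.03] for s in (.02,-.02)]).round(1).tolist(),'tongue1',proj(m,[np.r_[LANE[1]-f*.15+l*s,.03] for s in (.02,-.02)]).round(1).tolist())
for v in (214,218,222):
    d=np.abs(np.diff(cv2.GaussianBlur(im,(3,3),0)[v].astype(int),axis=0)).sum(1); print(v,[(u,int(d[u])) for u in range(150,400) if d[u]>25])
E
```

```text
t 34.2 p [ 0.3494 -0.1539  0.2584] z [ 0.568 -0.052 -0.821] x [-0.818  0.077 -0.57 ] F [ 1.3 -0.8 -3.4] op 0.0585 g 65.8 j [-29. -12. -56.  13.  13. -19.]
exp white [[416.8, 272.0], [243.4, 270.8], [283.1, 387.3], [372.4, 387.8]] steel,iface [[330.2, 235.8], [330.2, 244.2]]
col edges [(247, 80, 75), (248, 75, 65), (249, 65, 52), (250, 52, 43), (251, 43, 40), (257, 42, 52), (258, 52, 71), (259, 71, 92), (260, 92, 104), (261, 104, 108), (287, 113, 110), (288, 110, 105), (323, 104, 113), (324, 113, 135), (325, 135, 164), (326, 164, 186), (327, 186, 199), (328, 199, 205), (394, 204, 197), (395, 197, 183), (396, 183, 171), (397, 171, 165)]
276 [(239, 28), (240, 49), (241, 47), (413, 36), (414, 46), (415, 30)]
291 [(226, 34), (227, 74), (228, 91), (229, 66), (230, 29), (239, 43), (240, 55), (241, 41), (413, 38), (414, 41)]
385 [(246, 49), (247, 93), (248, 112), (249, 85), (250, 36), (279, 35), (280, 43), (281, 31), (377, 73), (378, 115), (379, 100), (380, 49), (407, 46), (408, 52), (409, 30)]
tongue2 tip exp [[359.1, 218.7], [302.3, 219.0]] tongue1 [[252.7, 219.4], [196.1, 219.7]]
214 [(194, 31), (249, 29), (250, 64), (251, 77), (252, 44), (266, 27), (267, 70), (268, 83), (269, 50), (299, 47), (300, 68), (301, 56), (389, 37), (390, 68), (391, 66), (392, 37)]
218 [(194, 29), (249, 47), (250, 105), (251, 135), (252, 93), (268, 52), (269, 74), (270, 61), (271, 29), (300, 33), (302, 36), (303, 44), (307, 62), (308, 88), (309, 63), (389, 34), (390, 73), (391, 72), (392, 37), (397, 56), (398, 79), (399, 57)]
222 [(195, 27), (250, 45), (251, 82), (252, 85), (253, 50), (269, 44), (270, 68), (271, 61), (272, 34), (307, 46), (308, 76), (309, 69), (310, 35), (389, 35), (390, 71), (391, 74), (392, 37), (397, 58), (398, 81), (399, 56)]
```

```bash
python3 - <<'E'
from fit import *
G=fit('g5.npy','b5.npy',249.7,259,287,396,240,414.8,280,378.3)
a=plan(lane_pose(2,-.155,.10,G)); plan(lane_pose(2,-.155,.048,G),a)
E
```

```text
[ 0.12 -0.49  0.03 -0.95] [ 0.3 -0.3  0.   0.   0.7 -1.3  0.7 -1.3]
pad [ 0.4723 -0.1642  0.1193] [[-0.995, 0.1, 0.004], [0.1, 0.995, 0.007], [-0.003, 0.007, -1.0]]
1 rows [-0.01, 0.04, -0.16, 0.19, 0.03, 0.44] mid [ 0.351 -0.152  0.236] end [ 0.3508 -0.1525  0.2361] zmin 0.236 err 0.0003 0.03
2 rows [0.0, 0.0, 0.0, 0.37, 0.0, 0.54] mid [ 0.351 -0.152  0.184] end [ 0.3508 -0.1525  0.1837] zmin 0.184 err 0.0004 0.03
```

Emit:
step_arm --rows '[[[-0.01, 0.04, -0.16, 0.19, 0.03, 0.44, 0.3], [0, 0, 0, 0.37, 0, 0.54, 0.3], [0, 0, 0, 0.37, 0, 0.54, 0.3], [0, 0, 0, 0, 0, 0, 0.3], [0, 0, 0, 0, 0, 0, 0.3]]]'

```text
t: 34.67
tcp_pos: [0.3533, -0.1529, 0.1867]
orientation: [0.294, 0.036, 0.955, -0.015]
wrist_force: [0.4, -0.1, -1.3]
opening: 0.0588
grasp_force: 65.9
```

```bash
python3 - <<'E'
from plan import *
st(); G=loadG('b5.npy'); plan(lane_pose(2,-.152,.040,G))
E
```

```text
t 34.67 p [ 0.3533 -0.1529  0.1867] z [ 0.56  -0.05  -0.827] x [-0.825  0.059 -0.562] F [ 0.4 -0.1 -1.3] op 0.0588 g 65.9 j [-28.  -2. -62.  -2.  13. -20.]
1 rows [-0.02, -0.05, 0.13, 0.14, 0.0, 0.23] mid [ 0.354 -0.153  0.176] end [ 0.3539 -0.153   0.176 ] zmin 0.176 err 0.0002 0.02
```

Emit:
step_arm --rows '[[[-0.02, -0.05, 0.13, 0.14, 0, 0.23, 0.3], [0, 0, 0, 0, 0, 0, 0.3], [0, 0, 0, 0, 0, 0, 0.3]]]'

```text
t: 34.92
tcp_pos: [0.3547, -0.1536, 0.1777]
orientation: [0.298, 0.041, 0.954, -0.014]
wrist_force: [0.1, -0.2, -2.1]
opening: 0.0587
grasp_force: 65.9
```

```bash
python3 - <<'E'
from plan import *
st(); G=loadG('b5.npy'); R,p=cur(); c=p+R.apply(G[1]); f=yv(RY);d=c-np.r_[LANE[2],.038]; print('pad',c.round(4),'dx',d@f,'dy',d@np.cross(Z,f)); plan(lane_pose(2,-.12,.0395,G),nmin=2); plan(lane_pose(2,-.07,.0395,G),nmin=4)
E
```

```text
t 34.92 p [ 0.3547 -0.1536  0.1777] z [ 0.567 -0.05  -0.822] x [-0.819  0.069 -0.569] F [ 0.1 -0.2 -2.1] op 0.0587 g 65.9 j [-28.  -1. -63.  -5.  13. -19.]
pad [ 0.4802 -0.1641  0.0422] dx -0.15067126730252325 dy -0.0010282724985469557
2 rows [-0.01, 0.02, 0.0, -0.31, 0.01, 0.24] mid [ 0.386 -0.156  0.176] end [ 0.386  -0.1555  0.176 ] zmin 0.176 err 0.0005 0.05
4 rows [-0.01, 0.01, 0.0, -0.41, 0.0, 0.3] mid [ 0.415 -0.159  0.176] end [ 0.4357 -0.1606  0.1755] zmin 0.175 err 0.0006 0.11
```

Emit:
step_arm --rows '[[[0, 0.02, 0, -0.2, 0, 0.18, 0.3], [0, 0, 0, -0.2, 0.01, 0.15, 0.3], [0, 0, 0, -0.2, 0, 0.15, 0.3], [0, 0, 0, 0, 0, 0, 0.3]]]'

```text
t: 35.25
tcp_pos: [0.3873, -0.1563, 0.1753]
orientation: [0.298, 0.041, 0.954, -0.014]
wrist_force: [0.5, -0.4, -2.4]
opening: 0.0588
grasp_force: 65.9
```

```bash
python3 - <<'E'
from plan import *
st(); G=loadG('b5.npy'); R,p=cur(); c=p+R.apply(G[1]); f=yv(RY);d=c-np.r_[LANE[2],.038]; print('pad',c.round(4),'dx',d@f,'dy',d@np.cross(Z,f)); plan(lane_pose(2,-.07,.0395,G),nmin=3)
E
```

```text
t 35.25 p [ 0.3873 -0.1563  0.1753] z [ 0.567 -0.05  -0.822] x [-0.819  0.069 -0.569] F [ 0.5 -0.4 -2.4] op 0.0588 g 65.9 j [-26.   3. -60.  -6.  12. -18.]
pad [ 0.5128 -0.1667  0.0397] dx -0.1179852287320729 dy -0.0008236323267012372
3 rows [-0.01, 0.02, 0.0, -0.33, 0.0, 0.23] mid [ 0.419 -0.159  0.175] end [ 0.4354 -0.1604  0.175 ] zmin 0.175 err 0.0007 0.1
```

In the mouth with no contact. Slide on, release, back off and shut the fingers.

Emit:
step_arm --rows '[[[0, 0, 0, -0.3, 0, 0.2, 0.3], [0, 0, 0, -0.3, 0, 0.2, 0.3], [0, 0, 0, -0.3, 0, 0.2, 0.3], [0, 0, 0, 0, 0, 0, 0.3]]]'

```text
t: 35.58
tcp_pos: [0.4303, -0.1599, 0.1757]
orientation: [0.298, 0.041, 0.954, -0.014]
wrist_force: [1.0, -0.9, -1.8]
opening: 0.0584
grasp_force: 65.9
```

Emit:
step_arm --rows '[[[0, 0, 0, 0, 0, 0, 1], [0, 0, 0, 0, 0, 0, 1], [0, 0, 0, 0, 0, 0, 1], [0, 0, 0, 0, 0, -0.4, 1], [0, 0, 0, 0, 0, -0.8, 1]]]'

```text
t: 36.0
tcp_pos: [0.4, -0.1568, 0.2129]
orientation: [0.295, 0.041, 0.954, -0.013]
wrist_force: [-0.6, -0.4, 0.0]
opening: 0.0852
grasp_force: 0.0
```

Emit:
step_arm --rows '[[[0, 0, 0, 0, 0, -0.9, 1], [0, 0, 0, 0, 0, -0.5, 0]]]'

```text
t: 36.17
tcp_pos: [0.3673, -0.154, 0.2625]
orientation: [0.297, 0.041, 0.954, -0.014]
wrist_force: [-0.4, -0.4, 1.1]
opening: 0.0758
grasp_force: 0.0
```

```bash
python3 - <<'E'
from plan import *
st(); f=yv(RY); B=lambda dx,z: np.r_[LANE[2],z]+f*dx
a=plan((ori(180+RY),B(-.175,.245))); a=plan((ori(180+RY),B(-.175,.213)),a)
E
```

```text
t 36.17 p [ 0.3673 -0.154   0.2625] z [ 0.566 -0.05  -0.823] x [-0.82   0.07  -0.568] F [-0.4 -0.4  1.1] op 0.0758 g 0.0 j [-27. -10. -54.  13.  12. -19.]
8 rows [0.0, 0.87, 0.0, -0.25, 0.0, 0.15] mid [ 0.425 -0.159  0.257] end [ 0.457  -0.1618  0.2441] zmin 0.244 err 0.0016 0.21
1 rows [-0.02, -0.04, 0.01, 0.02, 0.02, 0.78] mid [ 0.456 -0.161  0.213] end [ 0.4562 -0.161   0.2129] zmin 0.213 err 0.0002 0.02
```

Emit:
step_arm --rows '[[[0, 0.87, 0, -0.25, 0, 0.15, 0], [0, 0.87, 0, -0.25, 0, 0.15, 0], [0, 0.87, 0, -0.25, 0, 0.15, 0], [0, 0.87, 0, -0.25, 0, 0.15, 0], [0, 0.87, 0, -0.25, 0, 0.15, 0]]]'

```text
t: 36.58
tcp_pos: [0.4267, -0.1594, 0.256]
orientation: [0.11, 0.043, 0.993, -0.006]
wrist_force: [-0.7, 0.3, -0.4]
opening: 0.012
grasp_force: 0.0
```

Emit:
step_arm --rows '[[[0, 0.87, 0, -0.25, 0, 0.15, 0], [0, 0.87, 0, -0.25, 0, 0.15, 0], [0, 0.87, 0, -0.25, 0, 0.15, 0], [-0.02, -0.04, 0, 0.02, 0.02, 0.4, 0], [0, 0, 0, 0, 0, 0, 0]]]'

```text
t: 37.0
tcp_pos: [0.4575, -0.161, 0.2238]
orientation: [-0.002, 0.043, 0.999, 0.001]
wrist_force: [-1.2, 0.8, 0.1]
opening: -0.0001
grasp_force: 0.0
```

```bash
python3 - <<'E'
from plan import *
st(); f=yv(RY); B=lambda dx,z: np.r_[LANE[2],z]+f*dx
a=plan((ori(180+RY),B(-.175,.213)))
E
```

```text
t 37.0 p [ 0.4575 -0.161   0.2238] z [-0.004  0.002 -1.   ] x [-0.996  0.086  0.004] F [-1.2  0.8  0.1] op -0.0001 g 0.0 j [-19.  17. -23.  50.   0. -14.]
1 rows [0.02, -0.05, 0.01, 0.04, 0.0, 0.27] mid [ 0.456 -0.161  0.213] end [ 0.4559 -0.1609  0.213 ] zmin 0.213 err 0.0002 0.03
```

Emit:
step_arm --rows '[[[0.02, -0.05, 0, 0.04, 0, 0.27, 0], [0, 0, 0, 0, 0, 0, 0]]]'

```text
t: 37.17
tcp_pos: [0.4551, -0.1609, 0.2144]
orientation: [0.001, 0.043, 0.999, -0.0]
wrist_force: [-0.8, -0.0, -0.2]
opening: -0.0002
grasp_force: 0.0
```

Emit:
step_arm --rows '[[[0, 0, 0, -0.4, 0, 0, 0], [0, 0, 0, -0.4, 0, 0, 0], [0, 0, 0, -0.4, 0, 0, 0], [0, 0, 0, -0.4, 0, 0, 0], [0, 0, 0, 0, 0, 0, 0]]]'

```text
t: 37.58
tcp_pos: [0.5217, -0.1669, 0.2167]
orientation: [0.003, 0.043, 0.999, -0.001]
wrist_force: [0.4, -0.5, -0.4]
opening: -0.0002
grasp_force: 0.0
```

Emit:
step_arm --rows '[[[0, 0.05, 0, -0.2, 0, 0.05, 0], [0, 0, 0, -0.2, 0, 0, 0], [0, 0, 0, -0.15, 0, 0, 0], [0, 0, 0, 0, 0, 0, 0]]]'

```text
t: 37.92
tcp_pos: [0.5428, -0.1687, 0.2138]
orientation: [0.0, 0.043, 0.999, -0.001]
wrist_force: [0.0, 0.2, -0.2]
opening: -0.0
grasp_force: 0.0
```

```bash
python3 - <<'E'
from plan import *
st(); f=yv(RY); print((cur()[1]-np.r_[LANE[2],0])@f); plan((ori(180+RY),np.r_[LANE[2],.213]+f*-.0815))
E
```

```text
t 37.92 p [ 0.5428 -0.1687  0.2138] z [ 0.    -0.001 -1.   ] x [-0.996  0.086 -0.   ] F [ 0.   0.2 -0.2] op -0.0 g 0.0 j [-17.  26. -11.  53.  -0. -12.]
-0.08789271155638483
1 rows [-0.02, 0.0, 0.01, -0.16, 0.0, 0.02] mid [ 0.549 -0.169  0.213] end [ 0.5492 -0.1693  0.213 ] zmin 0.213 err 0.0002 0.03
```

Emit:
step_arm --rows '[[[0, 0, 0, -0.12, 0, 0.02, 0], [0, 0, 0, 0, 0, 0, 0]]]'

```text
t: 38.08
tcp_pos: [0.5472, -0.169, 0.2127]
orientation: [-0.0, 0.043, 0.999, -0.001]
wrist_force: [0.2, -0.2, -0.7]
opening: 0.0002
grasp_force: 0.0
```

Emit:
step_arm --rows '[[[0, 0, 0, -0.06, 0, 0, 0], [0, 0, 0, 0, 0, 0, 0]]]'

```text
t: 38.25
tcp_pos: [0.5484, -0.1691, 0.2125]
orientation: [-0.002, 0.043, 0.999, -0.001]
wrist_force: [-8.2, 0.6, 3.0]
opening: 0.0002
grasp_force: 4.1
```

Emit:
step_arm --rows '[[[0, 0, 0, -0.06, 0, 0, 0], [0, 0, 0, 0, 0, 0, 0]]]'

```text
t: 38.42
tcp_pos: [0.5493, -0.1692, 0.2121]
orientation: [-0.004, 0.044, 0.999, -0.001]
wrist_force: [-22.3, 1.0, 12.3]
opening: 0.0002
grasp_force: 11.0
```

Emit:
step_arm --rows '[[[0, 0, 0, -0.04, 0, 0, 0], [0, 0, 0, 0, 0, 0, 0]]]'

```text
t: 38.58
tcp_pos: [0.5499, -0.1692, 0.212]
orientation: [-0.005, 0.044, 0.999, -0.0]
wrist_force: [-32.5, 1.7, 20.2]
opening: 0.0
grasp_force: 16.0
```

Lane 2's pad is home too (firm stop at −81 mm). Now the lever, at about (0.558, −0.330), which I got from both the top view and the rack geometry.

Emit:
step_arm --rows '[[[0, 0, 0, 0.5, 0, 0, 0], [0, 0, 0, 0.2, 0, -0.6, 0], [0, 0, 0, 0, 0, -0.95, 0], [0, 0, 0, 0, 0, -0.8, 0]]]'

```text
t: 38.92
tcp_pos: [0.5245, -0.1669, 0.3083]
orientation: [-0.001, 0.043, 0.999, -0.0]
wrist_force: [1.9, -0.5, 0.9]
opening: 0.0002
grasp_force: 0.0
```

```bash
python3 - <<'E'
from plan import *
from h import *
st(); plan((ori(180+RY),[.556,-.330,.312])); 
mt=eyes.camera_model('top'); t=eyes.camera('top')[:,:,::-1]; cv2.imwrite('pics/top7.png',t); f=yv(RY)
for k in (2,3):
  print(k,[(dx,int(t[v,u].mean())) for dx in range(-150,80,10) for u,v in [proj(mt,np.r_[LANE[k],.046]+f*dx/1000)[0].round().astype(int)]])
E
```

```text
t 38.92 p [ 0.5245 -0.1669  0.3083] z [-0.002 -0.001 -1.   ] x [-0.996  0.087  0.001] F [ 1.9 -0.5  0.9] op 0.0002 g 0.0 j [-18.  20.  -5.  65.  -0. -13.]
5 rows [0.0, 0.0, 0.0, -0.23, -0.8, -0.02] mid [ 0.544 -0.265  0.311] end [ 0.5564 -0.3303  0.3124] zmin 0.309 err 0.0007 0.1
2 [(-150, 64), (-140, 62), (-130, 59), (-120, 57), (-110, 55), (-100, 52), (-90, 57), (-80, 84), (-70, 82), (-60, 58), (-50, 42), (-40, 43), (-30, 43), (-20, 44), (-10, 48), (0, 46), (10, 42), (20, 41), (30, 40), (40, 41), (50, 158), (60, 187), (70, 100)]
3 [(-150, 138), (-140, 93), (-130, 94), (-120, 93), (-110, 134), (-100, 93), (-90, 93), (-80, 92), (-70, 112), (-60, 113), (-50, 113), (-40, 113), (-30, 113), (-20, 113), (-10, 113), (0, 113), (10, 113), (20, 113), (30, 113), (40, 113), (50, 113), (60, 113), (70, 95)]
```

Emit:
step_arm --rows '[[[0, 0, 0, -0.23, -0.8, -0.02, 0], [0, 0, 0, -0.23, -0.8, -0.02, 0], [0, 0, 0, -0.23, -0.8, -0.02, 0], [0, 0, 0, -0.23, -0.8, -0.02, 0], [0, 0, 0, -0.23, -0.8, -0.02, 0]]]'

```text
t: 39.38
tcp_pos: [0.5574, -0.3319, 0.3111]
orientation: [-0.0, 0.043, 0.999, -0.001]
wrist_force: [0.6, 0.1, -0.1]
opening: -0.0
grasp_force: 0.0
```

Emit:
step_arm --rows '[[[0, 0, 0, 0, 0, 0.2, 0], [0, 0, 0, 0, 0, 0.2, 0], [0, 0, 0, 0, 0, 0, 0]]]'

```text
t: 39.63
tcp_pos: [0.5568, -0.33, 0.2928]
orientation: [-0.002, 0.043, 0.999, 0.0]
wrist_force: [-0.5, 0.5, -0.0]
opening: -0.0002
grasp_force: 0.0
```

```bash
python3 - <<'E'
from plan import *
from h import *
st(); plan((ori(180+RY),[.556,-.330,.290]))
m=eyes.camera_model('wrist'); im=eyes.camera('wrist')[:,:,::-1]; cv2.imwrite('pics/w10.png',im)
print('lever exp px',proj(m,[[.5577,-.3305,.108]]))
t=eyes.camera('scene')[:,:,::-1]; cv2.imwrite('pics/scene10.png',t)
ms=eyes.camera_model('scene'); print('scene lever',proj(ms,[[.5577,-.3305,.108]]),'tip',proj(ms,cur()[1]-[0,0,.176]))
cv2.imwrite('pics/m10.png',np.hstack([cv2.resize(im,(480,360)),cv2.resize(t[150:270,170:276],(318,360),interpolation=cv2.INTER_CUBIC)]))
E
```

```text
t 39.63 p [ 0.5568 -0.33    0.2928] z [-0.003  0.    -1.   ] x [-0.996  0.087  0.003] F [-0.5  0.5 -0. ] op -0.0002 g 0.0 j [-31.  32.  11.  69.  -0. -26.]
1 rows [0.0, -0.04, 0.0, 0.02, 0.0, 0.07] mid [ 0.556 -0.33   0.29 ] end [ 0.556  -0.33    0.2901] zmin 0.29 err 0.0001 0.03
lever exp px [[325.45957484 299.02300622]]
scene lever [[240.84387907 193.8350178 ]] tip [[240.88334544 190.93726281]]
```

View pics/m10.png

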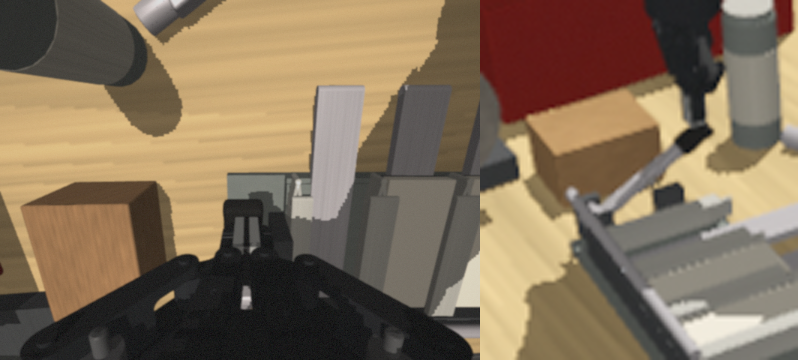

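The fingertips stand just above the black lever pad; the wrist view shows the pad at (243,215), directly under the fingers. Pressing down.

Emit:
step_arm --rows '[[[0, 0, 0, 0, 0, 0.2, 0], [0, 0, 0, 0.03, 0, 0.2, 0], [0, 0, 0, 0.03, 0, 0.2, 0], [0, 0, 0, 0, 0, 0, 0]]]'

```text
t: 40.07
tcp_pos: [0.5543, -0.3296, 0.269]
orientation: [-0.001, 0.043, 0.999, -0.0]
wrist_force: [0.7, 0.2, 0.1]
opening: -0.0002
grasp_force: 0.4
```

Emit:
step_arm --rows '[[[0, 0, 0, 0.04, 0, 0.2, 0], [0, 0, 0, 0.04, 0, 0.2, 0], [0, 0, 0, 0.05, 0, 0.2, 0], [0, 0, 0, 0, 0, 0, 0]]]'

```text
t: 40.4
tcp_pos: [0.549, -0.3296, 0.2453]
orientation: [-0.001, 0.043, 0.999, -0.0]
wrist_force: [0.2, 0.7, -0.7]
opening: -0.0001
grasp_force: 0.0
```

Emit:
step_arm --rows '[[[0, 0, 0, 0.05, 0, 0.2, 0], [0, 0, 0, 0.05, 0, 0.2, 0], [0, 0, 0, 0, 0, 0, 0]]]'

```text
t: 40.65
tcp_pos: [0.545, -0.3292, 0.229]
orientation: [-0.001, 0.043, 0.999, -0.0]
wrist_force: [-0.1, -0.6, -0.2]
opening: -0.0005
grasp_force: 0.0
```

```bash
python3 - <<'E'
from plan import *
from h import *
st(); ms=eyes.camera_model('scene'); t0=cv2.imread('pics/scene0.png')
s=eyes.camera('scene')[:,:,::-1]; cv2.imwrite('pics/scene11.png',s); w=eyes.camera('wrist')[:,:,::-1]; cv2.imwrite('pics/w11.png',w)
for n,im in (('scene0',t0),('scene10',cv2.imread('pics/scene10.png')),('now',s)):
    g=im.max(2); mk=np.zeros(g.shape,np.uint8); mk[180:232,225:262]=(g<60)[180:232,225:262]
    c=cv2.findContours(mk,0,1)[0]; print(n,[(cv2.contourArea(k),cv2.boundingRect(k),k[:,0].mean(0).round(1).tolist()) for k in c if cv2.contourArea(k)>12])
    if n=='scene0':
        k=max(c,key=cv2.contourArea); (x,y),(a,b),th=cv2.minAreaRect(k); print('rect',x,y,a,b,th,'at z .10',ray(ms,(x,y),.10))
print(proj(ms,[[.5577,-.3305,.108],[.5447,-.3294,.046]]), 'tip',proj(ms,cur()[1]-[0,0,.176]))
mt=eyes.camera_model('top'); t=cv2.imread('pics/top0.png'); g=t.max(2); mk=np.zeros(g.shape,np.uint8); mk[215:245,445:465]=(g<60)[215:245,445:465]
for k in cv2.findContours(mk,0,1)[0]:
    if cv2.contourArea(k)>20: print('top lever',[ray(mt,cv2.minAreaRect(k)[0],z).round(4).tolist() for z in (.108,.1,.09)],rect(mt,mk,.105,20))
E
```

```text
t 40.65 p [ 0.545  -0.3292  0.229 ] z [-0.003 -0.    -1.   ] x [-0.996  0.086  0.003] F [-0.1 -0.6 -0.2] op -0.0005 g 0.0 j [-31.  33.   3.  60.  -0. -26.]
scene0 [(19.5, (228, 214, 10, 5), [232.7, 216.0]), (48.5, (236, 190, 11, 11), [240.8, 195.1])]
rect 240.72128295898438 195.06556701660156 5.377549171447754 10.755098342895508 50.194427490234375 at z .10 [[ 0.5556492 -0.336252 ]]
scene10 [(42.0, (228, 211, 10, 8), [232.5, 214.8]), (45.5, (235, 192, 12, 9), [240.7, 195.3]), (37.0, (238, 180, 9, 11), [242.0, 183.7])]
now [(43.0, (228, 211, 10, 8), [232.5, 214.8]), (264.5, (235, 180, 22, 33), [246.5, 194.8])]
[[240.84387907 193.8350178 ]
 [246.29206592 209.58467878]] tip [[245.87530457 207.42040139]]
top lever [[[0.5604, -0.3319]], [[0.5618, -0.3342]], [[0.5636, -0.3372]]] [([453.0, 231.0], 560.8, -332.8, 31.3, 22.6, -2.0)]
```

```bash
python3 - <<'E'
import cv2
for n in ('scene10','scene11'):
    g=cv2.imread(f'pics/{n}.png').max(2)
    print(n)
    for v in range(184,220): print(v,''.join('#' if x<60 else '+' if x<90 else '.' for x in g[v,226:266]))
E
```

```text
scene10
184 .............+#####.....................
185 .............+#####.....................
186 ..............#####.....................
187 ..............+####.....................
188 ..............+####.....................
189 ..............+####.....................
190 ..............+#+++.....................
191 ...............+++++........+...........
192 ..............++####.........+.........+
193 .............########........++........+
194 ...........+#########........++........+
195 ..........+#########........++++......++
196 .........+########...........+++......++
197 .........########............+++.......+
198 .........+######.......................+
199 ..........+####.........................
200 ...........+##..........................
201 ........................................
202 ........................................
203 ........................................
204 ........................................
205 ........................................
206 ........................................
207 ........................................
208 ........
[... 1455 characters left out ...]
....+####................
205 ...................+#####+..............
206 ...................+####+#+.............
207 .................+.++++++##+............
208 ...............###+++++#####............
209 ...............+############............
210 ................+########...............
211 ........+#+.....+#####+.................
212 .....+#####+....+###....................
213 ..+#########............................
214 ..##########............................
215 .+##########............................
216 .+##########............................
217 .+########++............................
218 ..+###+++...............................
219 ...+++..................................
```

The lever has followed the finger down: the pad is now at scene (246,209), against an expected (246,210) when down. I'll press a little further to be past the catch, then lift off.

Emit:
step_arm --rows '[[[0, 0, 0, 0.02, 0, 0.1, 0], [0, 0, 0, 0, 0, 0, 0]]]'

```text
t: 40.92
tcp_pos: [0.5449, -0.3294, 0.2266]
orientation: [-0.0, 0.043, 0.999, -0.001]
wrist_force: [1.2, -0.8, 1.5]
opening: -0.0003
grasp_force: 0.7
```

Emit:
step_arm --rows '[[[0, 0, 0, 0.01, 0, 0.1, 0], [0, 0, 0, 0, 0, 0, 0]]]'

```text
t: 41.08
tcp_pos: [0.5445, -0.3294, 0.2225]
orientation: [-0.0, 0.043, 0.999, -0.001]
wrist_force: [0.9, -0.3, 2.2]
opening: 0.0
grasp_force: 0.9
```

Emit:
step_arm --rows '[[[0, 0, 0, 0, 0, 0.08, 0], [0, 0, 0, 0, 0, 0, 0]]]'

```text
t: 41.25
tcp_pos: [0.5446, -0.3294, 0.2194]
orientation: [-0.0, 0.043, 0.999, -0.001]
wrist_force: [-0.3, -0.6, 3.0]
opening: -0.0003
grasp_force: 1.2
```

Emit:
step_arm --rows '[[[0, 0, 0, 0, 0, 0.08, 0], [0, 0, 0, 0, 0, 0, 0]]]'

```text
t: 41.42
tcp_pos: [0.5446, -0.3295, 0.2173]
orientation: [-0.0, 0.043, 0.999, -0.001]
wrist_force: [-7.2, 3.3, 21.7]
opening: -0.0001
grasp_force: 10.6
```

Emit:
step_arm --rows '[[[0, 0, 0, 0, 0, 0.08, 0], [0, 0, 0, 0, 0, 0, 0]]]'

```text
t: 41.58
tcp_pos: [0.5445, -0.3295, 0.2154]
orientation: [0.0, 0.043, 0.999, -0.001]
wrist_force: [-14.7, 7.2, 38.1]
opening: -0.0003
grasp_force: 19.6
```

```bash
python3 - <<'E'
from plan import *
from h import *
st(); s=eyes.camera('scene')[:,:,::-1]; cv2.imwrite('pics/scene12.png',s); g=s.max(2)
for v in range(196,222): print(v,''.join('#' if x<60 else '+' if x<90 else '.' for x in g[v,226:266]))
E
```

```text
t 41.58 p [ 0.5445 -0.3295  0.2154] z [ 0.001 -0.002 -1.   ] x [-0.996  0.087 -0.001] F [-14.7   7.2  38.1] op -0.0003 g 19.6 j [-31.  33.   1.  58.  -0. -26.]
196 ...............################+.......+
197 ...............+##############++.......+
198 ...............+#############++........+
199 ................#############...........
200 ................+###########............
201 .................##########+............
202 .................+######+...............
203 ..................+#####................
204 ...................+####................
205 ...................+####................
206 ...................+####................
207 ...................+####................
208 ...................+####+...............
209 ...................+####+#..............
210 .................+.+###+++#.............
211 ........+#.....+##+.+++++###............
212 .....+#####.....+##+++######............
213 ..+#########.....##########.............
214 ..##########.....####++.................
215 ..##########.....++.....................
216 .+##########+...........................
217 .+########++............................
218 ..####+++...............................
219 ..++++..................................
220 ........................................
221 ........................................
```

Hard stop reached at 0.5 rad (force jumps to 38 N). Lift off and check that it stays.

Emit:
step_arm --rows '[[[0, 0, 0, 0, 0, -0.2, 0], [0, 0, 0, 0, 0, -0.5, 0], [0, 0, 0, 0, 0, -0.9, 0], [0, 0, 0, 0, 0, -0.9, 0], [0, 0, 0, 0, 0, -0.9, 0]]]'

```text
t: 42.05
tcp_pos: [0.5443, -0.329, 0.3507]
orientation: [-0.001, 0.043, 0.999, -0.0]
wrist_force: [1.0, -1.0, 0.9]
opening: 0.0
grasp_force: 0.0
```

Emit:
step_arm --rows '[[[0, 0, 0, 0.7, 0, -0.5, 0], [0, 0, 0, 0.7, 0, 0, 0], [0, 0, 0, 0.7, 0, 0, 0], [0, 0, 0, 0.7, 0, 0, 0], [0, 0, 0, 0, 0, 0, 0]]]'

```text
t: 42.47
tcp_pos: [0.4293, -0.319, 0.3698]
orientation: [-0.001, 0.044, 0.999, -0.001]
wrist_force: [-0.8, 0.3, 0.5]
opening: 0.0002
grasp_force: 0.0
```

```bash
python3 - <<'E'
from plan import *
from h import *
st(); s=eyes.camera('scene')[:,:,::-1]; cv2.imwrite('pics/scene13.png',s); g=s.max(2)
for v in range(190,220): print(v,''.join('#' if x<60 else '+' if x<90 else '.' for x in g[v,226:266]))
t=eyes.camera('top')[:,:,::-1]; cv2.imwrite('pics/top13.png',t); mt=eyes.camera_model('top'); ms=eyes.camera_model('scene'); f=yv(RY)
for k in (1,2,3):
  for n,m,im in (('top',mt,t),('scene',ms,s)): print(k,n,[(dx,int(im[v,u].mean())) for dx in range(-110,80,10) for u,v in [proj(m,np.r_[LANE[k],.046]+f*dx/1000)[0].round().astype(int)]])
E
```

```text
t 42.47 p [ 0.4293 -0.319   0.3698] z [-0.002 -0.001 -1.   ] x [-0.996  0.088  0.002] F [-0.8  0.3  0.5] op 0.0002 g 0.0 j [-37.  17.  -1.  72.  -0. -32.]
190 ........................................
191 ............................+...........
192 .............................+.........+
193 .............................++........+
194 .............................+++......++
195 ............................++++++....++
196 .............................+++......++
197 .............................+++......++
198 .......................................+
199 ........................................
200 ........................................
201 ........................................
202 ........................................
203 ........................................
204 ........................................
205 .....................++##+..............
206 ....................######+.............
207 ..................#########+............
208 ...............+############............
209 ................+##########.............
210 .................########...............

[... 1051 characters left out ...]
182), (70, 179)]
2 scene [(-110, 110), (-100, 111), (-90, 111), (-80, 109), (-70, 128), (-60, 137), (-50, 137), (-40, 136), (-30, 136), (-20, 137), (-10, 137), (0, 137), (10, 137), (20, 136), (30, 136), (40, 187), (50, 144), (60, 190), (70, 101)]
3 top [(-110, 92), (-100, 92), (-90, 91), (-80, 91), (-70, 178), (-60, 184), (-50, 184), (-40, 184), (-30, 184), (-20, 184), (-10, 184), (0, 184), (10, 183), (20, 183), (30, 183), (40, 182), (50, 182), (60, 182), (70, 182)]
3 scene [(-110, 111), (-100, 111), (-90, 110), (-80, 110), (-70, 210), (-60, 232), (-50, 232), (-40, 232), (-30, 232), (-20, 232), (-10, 232), (0, 232), (10, 232), (20, 232), (30, 232), (40, 200), (50, 141), (60, 224), (70, 100)]
```

```bash
python3 - <<'E'
from plan import *
from h import *
from scipy.ndimage import map_coordinates
f=yv(RY); mt=eyes.camera_model('top'); t=cv2.imread('pics/top13.png'); g=t.mean(2)
for k in (2,3):
    dx=np.arange(-80,-55,1); uv=proj(mt,[np.r_[LANE[k],.046]+f*d/1000 for d in dx]); p=map_coordinates(g,[uv[:,1],uv[:,0]],order=1); print(k,list(zip(dx.tolist(),p.round().astype(int).tolist())))
for n in ('top0','top13'):
    t=cv2.imread(f'pics/{n}.png'); h=cv2.cvtColor(t,cv2.COLOR_BGR2HSV)
    print(n,[r for r in rect(mt,(h[:,:,1]<75)&(h[:,:,2]<115),.016,600) if 100<r[3]<180 and 45<r[4]<75])
E
```

```text
2 [(-80, 90), (-79, 90), (-78, 90), (-77, 90), (-76, 89), (-75, 85), (-74, 82), (-73, 82), (-72, 83), (-71, 84), (-70, 92), (-69, 100), (-68, 106), (-67, 107), (-66, 108), (-65, 109), (-64, 109), (-63, 109), (-62, 109), (-61, 109), (-60, 110), (-59, 110), (-58, 110), (-57, 110), (-56, 109)]
3 [(-80, 91), (-79, 91), (-78, 91), (-77, 91), (-76, 92), (-75, 90), (-74, 85), (-73, 80), (-72, 99), (-71, 135), (-70, 171), (-69, 179), (-68, 182), (-67, 185), (-66, 185), (-65, 185), (-64, 185), (-63, 185), (-62, 185), (-61, 185), (-60, 185), (-59, 185), (-58, 184), (-57, 184), (-56, 184)]
top0 [([174.0, 281.0], 434.9, 400.8, 140.0, 62.5, 11.9), ([237.0, 226.0], 587.0, 233.8, 141.2, 60.5, 4.8)]
top13 []
```

```bash
python3 -c "
from rig import env
print(env.job_done())"
```

```text
the job is handed in; nothing more can be done
None
```

Both pads present (there was no third) were turned white face up and pushed to the stops of lanes 2 and 3; the lever was then pressed to its stop and stayed down once released, and the job was handed in at about 42.6 s of the 210 s.

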